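# Open the clamp bed and hold the spot tile flush with the wedge

## Robot

A 6-joint arm with a two-finger parallel gripper is mounted at the origin on the work surface. World frame = base frame: x ahead of the robot, y to its left, z up, the work surface at z = 0. Lengths are in m, angles in rad, forces in N, time in s.
With the tool pointing down it reaches from about 0.375 to 0.9 m from the base axis. Payload 3.1 kg.
Tool frame: the origin (TCP) lies at the very end of the fingers, on their centre line; the grasp point (between the pads) lies 19 mm behind it (robot.hold_point_z is the z of the grasp point in the tool frame, in m); z points along the fingers, y is the direction in which the jaws open and shut (so a half turn about z gives the same grasp; the last joint's range is limited). The gripper opens to 87 mm and grips with 3 to 60 N. Pads are 19 mm wide; open, the fingers measure 117 mm over their backs; the gripper's body (75 mm by 190 mm) begins 51 mm behind the grasp point.
Start: joints at [-1.446, 0.527, 1.433, -0, 1.181, -0.178], TCP at [0.186, -0.597, 0.223] pointing down, gripper open.
Joint ranges: [-3.08, 3.08], [-0.75, 2.2], [0.22, 2.44], [-1.43, 4.57], [0, 2.65], [-2.85, 2.85]. Speed limits (rad/s): [2.79, 2.79, 3.14, 3.14, 3.14, 3.14].

## Interface

Orientations are given as a unit quaternion [x, y, z, w].
In Python, from rig import robot, viewer, spotter gives the robot as it stands.
- The arm moves only by the shell command python3 -m crank 'ROWS' [FORCE]. ROWS is text: rows parted by semicolons, each of 7 numbers parted by spaces: the turn, a rotation vector about the tool's x, y, z in units of 5 degrees (1.0 is 5 degrees), then the shift along the tool's x, y, z in units of 40 mm (1.0 is 40 mm), then the gripper's target within -1 to 1 (shut at 1, half-way at 0, fully open at -1). A call has 1 to 5 rows; each row shifts and turns the pose as measured when the row begins, along the tool's axes as they then stand; what a row does not reach is not made up. A row lasts 1/8 s, in which the tool goes at most 62.5 mm and 10.7 degrees, less where a joint would pass 70% of its speed; a pose out of reach is approached as far as the arm can. A call is refused whole if a number of a shift passes 1 or a number of a turn 1, either way. A call with a gripper value outside its range is refused whole. The fingers move at their own pace and stop on an object; FORCE is the grip in N (left out, the last holds). Time passes only in rows, so rows that do not move let the fingers close. It gives the time, the measured TCP pose, the force and the opening at its end, in the units of the state.
- robot.get_obs(): the state, without advancing time (a new reading comes with each control period).
- viewer.camera(name): name is "scene" or "top" or "wrist"; returns a dict with "img" (400x640x3 uint8, red, green, blue), "camera_matrix" (3x3 intrinsics, pixels), "distortion" ([k1, k2, p1, p2, k3] as OpenCV has them; the pictures are not rectified), "xyz" and "attitude" of the camera in the world. Camera axes: x right, y down, z forward; pixel columns grow to the right and rows downward; lengths in m; the calibration is good to about 2 mm. A picture is of the moment at which its call begins. There is no depth.
- robot.hand_in(): hands the job in, once; it reports no verdict.
Trained networks look in a picture, given as the dict that the camera call returned (one of the last four; its "shot" number tells which), for a name from the list of things; names that differ only in an ending like _2 or _b are one class to them, and where a whole thing is asked for, a point or a joint stands for the part that bears it (a point fixed in the world has none). Each returns a list of dicts, best first, with "score" (0 to 1); they miss things now and then, are a little off and sometimes report something else, mostly with a low value. They report only what shows in the picture. A call takes as long as a camera call. They do not tell look-alikes from the thing itself.
- spotter.boxes_of(name, picture): "at" ([x, y, z] in m, in the coordinates of the camera as it stood for that picture, good to about 4 mm: the middle of the surface that is visible of it).
The state is a dict: "time": time; "q": joint angles; "joint_velocities": joint speeds; "joint_torque": joint torques, N m; "position": TCP position; "tool_rot": TCP orientation; "ft_force": force on the tool from outside, world axes, zero at the start; "moment": the same for the moment, N m; "grip_width": finger opening in m.
Only numpy, scipy, OpenCV 4.12 (cv2) and the standard library are available. Lean on these libraries where they do the work, as an engineer would, in place of code of your own. Each camera call takes 0.05 s, during which the arm holds its last target.

## Task

Swing the clear cover of the tile clamp bed gently up and back onto its stop and let go of it. Then slide the orange-handled wedge, tip down, into the gap between the white tile and the aluminium blocks, only where it is wide enough (at the thinner block; do not force it at the thicker one), until the tile is pressed flush along the steel fence. Finish while still gripping the wedge and pressing the tile firmly against the fence; leave all else on the bench where it is.

Things in the scene. Friction and masses are not known exactly. Their poses are not given: they have to be found in the camera images.
- bed: dark grey tile clamp bed, 200 x 200 mm, fixed. Origin on the bench surface; x runs along the gap and fence, y across the gap towards the fence and cover hinge, z up. In its frame (mm): fence face y = 75; tile and block tops z = 50; trench floor of the gap z = 12; rail behind the blocks y -50..-36; cover hinge line along x at y = 105, z = 66; cover rest posts at x = -92 and 92, y = -60
- cover (a joint): angle of the clear cover with blue frame (190 x 155 mm, 5 mm thick, 0.25 kg): 0 = closed and level over the bed, grows as its handle side rises and swings over to the bed's +y side, 1.75 = back on its stop, a little past upright. The hinge is stiff: the cover stays where it is left
- cover_bar (a point): middle of the cover's blue round handle bar (10 mm thick, 110 mm long, along bed x, ends on thin arms). Cover closed: bed y = -83, z = 94 mm, i.e. 188 mm from the hinge line along the cover and 28 mm above it, 28 mm beyond the cover's edge. It can be pinched from above at every cover angle and turns between the fingers
- thin_block: thinner fixed aluminium block, 50 (bed x) x 23 x 38 mm high. Origin at the middle of its back face's lower edge (bed y = -36, z = 12 mm); axes as the bed's. Front face at bed y = -13 mm: the gap here is 12 to 14.5 mm at the start, 18 mm once the tile is flush; the wedge goes here, at this block's x. The two blocks may have changed places
- thick_block: thicker fixed aluminium block, 50 mm long, 34 mm deep, 38 mm high, same origin and axes; front face at bed y = -2 mm: the gap in front of it is too narrow for the wedge
- fence: fixed steel fence, 120 x 12 x 44 mm, along the bed's x. Origin under its centre, at bed x = 0, y = +81, z = 12 mm; clamping face 6 mm from it towards -y
- tile_center (a point): centre of the loose white porcelain spot tile, 110 (bed x) x 70 (bed y) x 16 mm, 0.25 kg, smooth; its near face is 35 mm towards bed -y from here. Starts 3.5 to 6 mm short of the fence; flush means centre at bed y = +40 mm
- tile: the same tile, origin under its centre
- tile_edge_a (a point): middle height of the tile's corner edge that faces the fence, at its bed -x end; flush means bed y = 75 mm
- tile_edge_b (a point): the same at its bed +x end
- wedge_grip (a point): centre of the wedge's orange grip block, 40 (its x) x 24 (its y) x 42 mm high; pinch across the 24 mm. x runs along the wedge's 30 mm width (to lie along the gap), y through its thickness (tapers alike on both sides, a half turn changes nothing), z up from the tip. The shoulder is 21 mm below this point, the tip 63 mm below
- wedge_tip (a point): middle of the wedge's tip. The slippery white taper below the grip is 30 mm wide, 8 mm thick at the tip and 22 mm at the shoulder 42 mm above; the tile is flush when the tip is about 30 mm below the tile's top
- wedge: the wedge as a whole, 84 mm high, 0.09 kg, origin at the tip; stands upright at the start with its taper in the holder and its shoulder on top of it
- holder: fixed blue block 70 x 60 x 50 mm with a slot that the wedge stands in; origin under its centre
- bottle_a: amber dropper bottle, 42 mm across, 112 mm high, red bulb; leave alone; origin under its centre
- bottle_b: same with yellow bulb; leave alone
- bottle_c: same with white bulb; leave alone
- crucible: small white cup, 44 mm across, 30 mm high; leave alone
- pen: black pen, 130 x 10 x 10 mm, lying; leave alone
- beaker: glass beaker, 70 mm across, 90 mm high; leave alone
- wash_bottle: white bottle with blue cap, 66 mm across, 150 mm high; leave alone
Mind the look-alikes: they are no part of the job. Of the things like the wedge, leave any that is purple or yellow; of the rest the larger one is meant.

How it is judged:
By the outcome, as a careful person would: the job done as asked, in the order asked, and still so for the second after the job is handed in, while the arm keeps its last pose, push and grip.
It also fails if it takes over 61 s, if anything falls off the work surface, if the arm or the gripper's body presses on something with over 40 N, if the wrist force passes 120 N, or if a joint passes its speed limit or range.

## Working session

There is one attempt and no reset: what is moved stays moved. The work goes in short steps, Python scripts to look and compute and a shell command to move; the robot and the scene stay as the last step left them, time stands still between calls to the robot, and variables do not carry over. Pictures are saved under pics/ and viewed, and the job is handed in when it is done.

```bash
ls; mkdir -p pics; python3 - <<'E'
from rig import robot, viewer, spotter
import cv2, json
print(robot.get_obs())
for n in ["scene","top","wrist"]:
    p=viewer.camera(n)
    cv2.imwrite(f"pics/a_{n}.png",p["img"][:,:,::-1])
    print(n,p["shot"],p["camera_matrix"],p["distortion"],p["xyz"],p["attitude"])
E
```

```text
pics
{'time': 0.0, 'q': array([-1.44645544e+00,  5.28452113e-01,  1.43388864e+00, -2.49811085e-05,
        1.18138755e+00, -1.78461674e-01]), 'joint_velocities': array([ 1.08188528e-03,  7.82123259e-05, -5.44034585e-04, -7.00471007e-05,
        1.00740607e-04,  1.47493708e-03]), 'joint_torque': array([-4.21809646e-04, -4.40043819e+01, -1.76594514e+01,  6.32961025e-02,
        5.82491979e-02, -1.68485476e-04]), 'position': array([ 0.18632564, -0.59582134,  0.22158461]), 'tool_rot': array([ 9.88559422e-01,  1.50828145e-01,  1.73460937e-05, -1.06774618e-03]), 'ft_force': array([-0.25083574, -0.1959302 ,  0.38445102]), 'moment': array([-0.01677241, -0.00296601,  0.00075105]), 'grip_width': 0.08676874719876829}
scene 1 [[512.10126557   0.         315.74630966]
 [  0.         512.10126557 200.31019653]
 [  0.           0.           1.        ]] [-0.05390043  0.          0.          0.          0.        ] [1.27958937 0.33189641 1.10946601] [ 0.49100662  0.80862139 -0.2753614  -0.17093874]
top 2 [[414.21583844   0.         323.3034526 ]
 [  0.         414.21583844 203.60641337]
 [  0.           0.           1.        ]] [-0.02479348  0.          0.          0.          0.        ] [ 0.42805917 -0.00782133  1.39463871] [ 0.71258332 -0.69993578  0.04017921 -0.02646779]
wrist 3 [[324.09386247   0.         323.38585822]
 [  0.         324.09386247 191.2860855 ]
 [  0.           0.           1.        ]] [-0.03124413  0.          0.          0.          0.        ] [ 0.25922891 -0.57466495  0.38344109] [ 0.79760275 -0.58650142 -0.08423061  0.11292093]
```

View pics/a_scene.png

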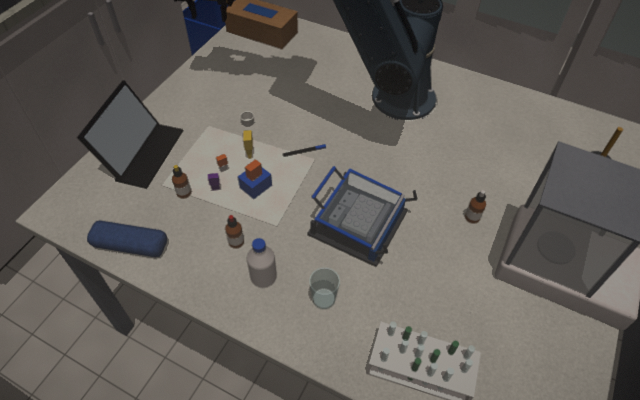

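View pics/a_top.png

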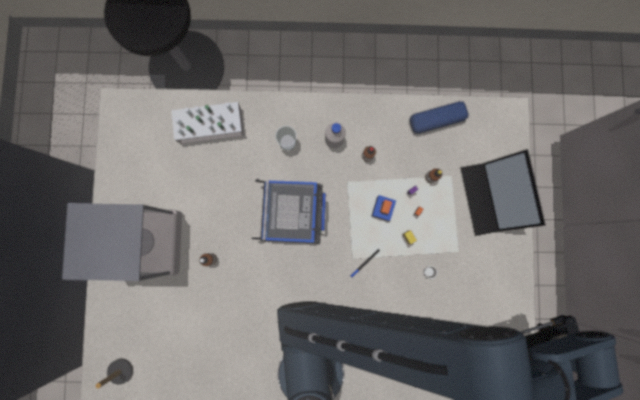

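View pics/a_wrist.png

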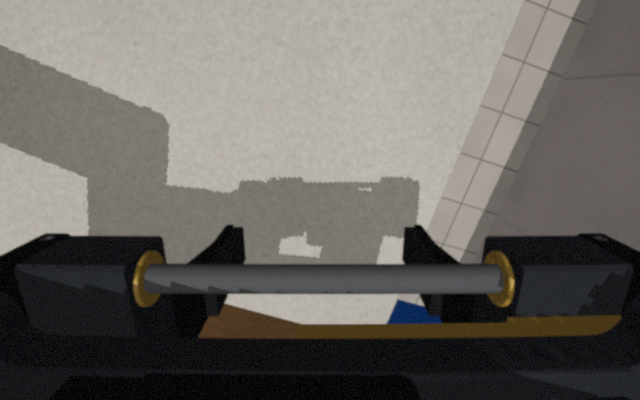

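```bash
cat > h.py <<'E'
from rig import robot, viewer, spotter
import cv2, numpy as np
from scipy.spatial.transform import Rotation as R
def cam(n,save=None):
    p=viewer.camera(n)
    if save: cv2.imwrite(f"pics/{save}.png",p["img"][:,:,::-1])
    return p
def w(p,c): return R.from_quat(p["attitude"]).apply(c)+np.array(p["xyz"])
def px(p,X):
    r=R.from_quat(p["attitude"]); c=r.inv().apply(np.atleast_2d(X)-np.array(p["xyz"]))
    return cv2.projectPoints(c,np.zeros(3),np.zeros(3),np.array(p["camera_matrix"]),np.array(p["distortion"]))[0][:,0]
def ray(p,uv):
    u=cv2.undistortPoints(np.array([[uv]],float),np.array(p["camera_matrix"]),np.array(p["distortion"]))[0,0]
    return np.array(p["xyz"]),R.from_quat(p["attitude"]).apply([u[0],u[1],1])
def onz(p,uv,z):
    o,d=ray(p,uv); return o+d*(z-o[2])/d[2]
def find(p,names,k=4,smin=.2):
    for n in names:
        for b in spotter.boxes_of(n,p)[:k]:
            if b["score"]<smin: continue
            X=w(p,np.array(b["at"])); print(n,round(b["score"],2),X.round(4),px(p,X)[0].round(0))
E
python3 - <<'E'
from h import *
for n in ["scene","top"]:
    p=cam(n); print(n)
    find(p,["bed","cover_bar","thin_block","thick_block","fence","tile_center","tile_edge_a","wedge_grip","holder"])
    im=p["img"][:,:,::-1]
    if n=="scene": c=im[150:270,130:430]; 
    else: c=im[160:280,240:480]
    cv2.imwrite(f"pics/b_{n}.png",cv2.resize(c,None,fx=2.6,fy=2.6,interpolation=cv2.INTER_CUBIC))
print(robot.get_obs()["time"])
E
```

```text
scene
bed 0.62 [0.5546 0.0875 0.0729] [360. 216.]
cover_bar 0.78 [0.5344 0.0717 0.0732] [357. 208.]
thin_block 0.74 [ 0.3702 -0.1701  0.0083] [304. 151.]
thick_block 0.45 [0.5384 0.071  0.0717] [356. 209.]
fence 0.39 [ 0.736  -0.169   0.0609] [234. 232.]
tile_edge_a 0.58 [ 0.5701 -0.2122  0.0407] [255. 185.]
wedge_grip 0.7 [ 0.5389 -0.3444  0.0424] [221. 161.]
wedge_grip 0.68 [ 0.6123 -0.3216  0.0457] [212. 180.]
wedge_grip 0.54 [ 0.5539 -0.2248  0.0817] [253. 170.]
wedge_grip 0.46 [ 0.4604 -0.302   0.071 ] [247. 141.]
holder 0.73 [ 0.5706 -0.2107  0.0391] [256. 186.]
holder 0.59 [ 0.5527 -0.2216  0.0796] [254. 170.]
top
bed 0.63 [0.5267 0.069  0.0725] [291. 211.]
cover_bar 0.92 [0.5259 0.0643 0.0738] [293. 212.]
thick_block 0.71 [0.5244 0.0679 0.077 ] [292. 212.]
thick_block 0.37 [0.5242 0.069  0.0736] [291. 212.]
tile_center 0.45 [ 0.7174 -0.1752  0.0686] [368. 154.]
tile_edge_a 0.53 [ 0.5486 -0.2281  0.0906] [385. 206.]
wedge_grip 0.65 [ 0.5467 -0.237   0.0928] [388. 206.]
wedge_grip 0.53 [ 0.6058 -0.3242  0.0618] [413. 190.]
wedge_grip 0.51 [ 0.5414 -0.3423  0.0601] [418. 209.]
holder 0.67 [ 0.5429 -0.2201  0.0443] [380. 209.]
1.15
```

View pics/b_scene.png

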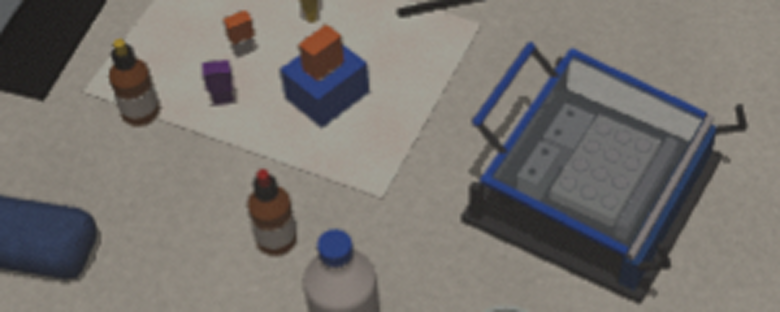

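View pics/b_top.png

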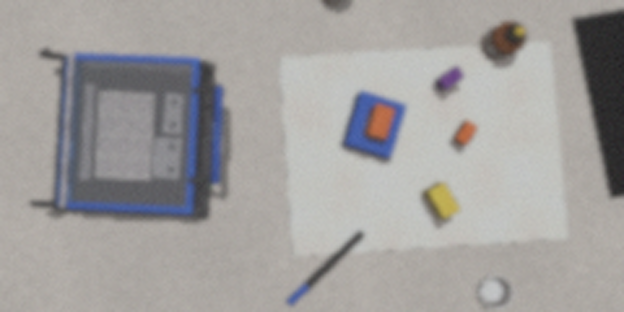

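```bash
python3 - <<'E'
from h import *
p=cam("top"); im=p["img"][:,:,::-1]
cv2.imwrite("pics/c_top.png",cv2.resize(im[165:260,245:345],None,fx=6,fy=6,interpolation=cv2.INTER_CUBIC))
p=cam("scene"); im=p["img"][:,:,::-1]
cv2.imwrite("pics/c_scene.png",cv2.resize(im[160:270,300:430],None,fx=5,fy=5,interpolation=cv2.INTER_CUBIC))
E
```

```text
(no output)
```

View pics/c_top.png

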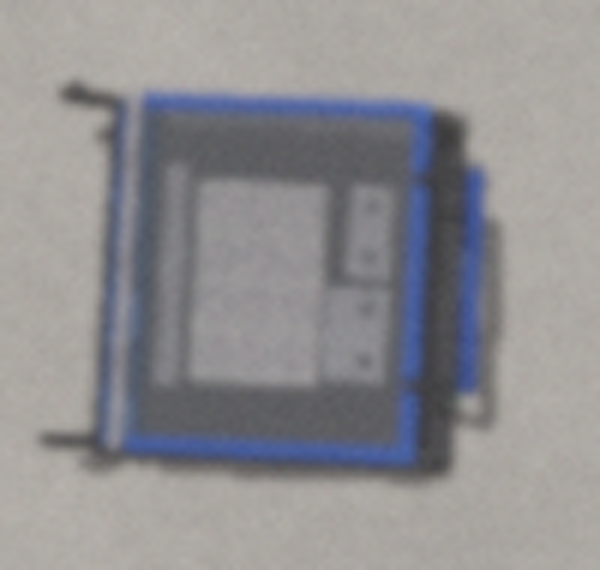

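View pics/c_scene.png

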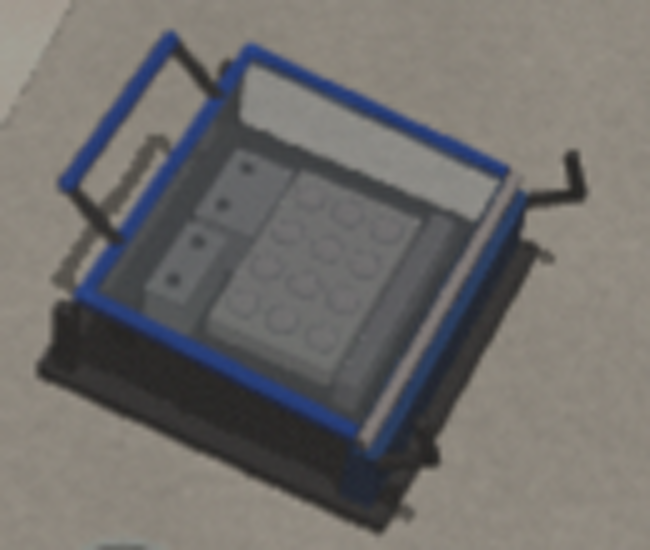

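```bash
python3 - <<'E'
from h import *
from scipy.optimize import least_squares
p=cam("top"); s=cam("scene")
T=lambda a:(245+(a[0]-2.5)/6,165+(a[1]-2.5)/6)
S=lambda a:(300+(a[0]-2)/5,160+(a[1]-2)/5)
obs=[(p,T((477,170)),(55,-83,94)),(p,T((467,390)),(-55,-83,94)),
(p,T((436,104)),(95,-55,71)),(p,T((416,464)),(-95,-55,71)),
(s,S((172,37)),(-55,-83,94)),(s,S((68,185)),(55,-83,94)),
(s,S((250,46)),(-95,-55,71)),(s,S((82,295)),(95,-55,71))]
def B(v,q):
    c,sn=np.cos(v[2]),np.sin(v[2]); x,y,z=np.array(q)/1000
    return [v[0]+c*x-sn*y,v[1]+sn*x+c*y,z]
f=lambda v:np.concatenate([px(c,B(v,q))[0]-u for c,u,q in obs])
r=least_squares(f,[.53,.07,0]); print(r.x,np.degrees(r.x[2])); print(r.fun.reshape(-1,2).round(1))
v=r.x
print("bar",B(v,(0,-83,94)),"thin front",B(v,(25,-13,50)))
o=robot.get_obs(); print(R.from_quat(o["tool_rot"]).as_matrix().round(3))
for u in [T((200,182)),T((330,185)),T((318,385)),T((190,380)),T((345,185)),T((392,280)),T((330,290)),T((385,382))]:
    X=onz(p,u,.05); c,sn=np.cos(v[2]),np.sin(v[2]); d=X[:2]-v[:2]; print("bed mm",((c*d[0]+sn*d[1])*1000).round(1),((-sn*d[0]+c*d[1])*1000).round(1))
E
```

```text
[ 0.52285616  0.05004598 -0.02903238] -1.6634329237437222
[[ 0.1  3.1]
 [ 0.2  1.3]
 [-1.3  2.2]
 [-0.8  1.3]
 [-1.1  2.9]
 [-0.7  2. ]
 [-0.8  0.8]
 [-1.5  1. ]]
bar [np.float64(0.5204468085721167), np.float64(-0.03291904229647134), np.float64(0.094)] thin front [np.float64(0.5474682545403824), np.float64(0.03632575142684118), np.float64(0.05)]
[[ 0.955  0.298  0.   ]
 [ 0.298 -0.955 -0.   ]
 [-0.     0.    -1.   ]]
bed mm 56.4 67.3
bed mm 58.1 -3.3
bed mm -50.7 -2.4
bed mm -51.3 66.6
bed mm 58.5 -11.5
bed mm 8.0 -39.5
bed mm 0.9 -6.3
bed mm -47.4 -38.5
```

```bash
cat > fit.py <<'E'
from h import *
from scipy.optimize import least_squares
p=cam("top"); s=cam("scene")
T=lambda a:(245+(a[0]-2.5)/6,165+(a[1]-2.5)/6)
S=lambda a:(300+(a[0]-2)/5,160+(a[1]-2)/5)
obs=[(p,T((477,170)),(55,-83,94)),(p,T((467,390)),(-55,-83,94)),
(p,T((436,104)),(95,-55,71)),(p,T((416,464)),(-95,-55,71)),
(s,S((172,37)),(-55,-83,94)),(s,S((68,185)),(55,-83,94)),
(s,S((250,46)),(-95,-55,71)),(s,S((82,295)),(95,-55,71)),
(p,T((345,185)),(58,-13,50)),(p,T((392,382)),(-50,-36,50)),
(s,S((385,532)),(100,100,0)),(s,S((40,370)),(100,-100,0))]
N=8
def B(v,q,cov=False):
    x,y,z=np.array(q)/1000
    if cov:
        a=v[3]; dy,dz=y-.105,z-.066
        y=.105+np.cos(a)*dy+np.sin(a)*dz; z=.066-np.sin(a)*dy+np.cos(a)*dz
    c,sn=np.cos(v[2]),np.sin(v[2])
    return [v[0]+c*x-sn*y,v[1]+sn*x+c*y,z]
f=lambda v:np.concatenate([px(c,B(v,q,i<N))[0]-u for i,(c,u,q) in enumerate(obs)])
r=least_squares(f,[.53,.07,0,0],loss="soft_l1"); print(r.x); print(f(r.x).reshape(-1,2).round(1))
print("bar",np.array(B(r.x,(0,-83,94),True)))
E
python3 fit.py
```

```text
[0.52471167 0.05157213 0.00843722 0.08177798]
[[-1.8  0.9]
 [-0.4 -0.5]
 [-3.1  0.3]
 [-0.4  0.1]
 [-0.9  0.6]
 [ 0.7  0.5]
 [-1.5 -1.6]
 [-0.1 -0. ]
 [-0.7 -0.6]
 [-1.8 -0.2]
 [-7.1 -3.7]
 [-8.4 -1.3]]
bar [ 0.52538735 -0.0285095   0.10926355]
```

```bash
sed -i 's/^(s,S((385,532)).*$/]/' fit.py; sed -i 's/(-50,-36,50)),$/(-50,-36,50))/' fit.py; cat >> fit.py <<'E'
v=r.x
def bed(X):
    c,sn=np.cos(v[2]),np.sin(v[2]); d=X[:2]-v[:2]; return np.array([c*d[0]+sn*d[1],-sn*d[0]+c*d[1]])*1000
for c,u,z in [(s,S((385,532)),0),(s,S((40,370)),0),(s,S((40,360)),0.012),(p,T((462,115)),0.012),(p,T((445,470)),.012)]: print(bed(onz(c,u,z)))
E
python3 fit.py
```

```text
[ 0.52543156  0.05008183 -0.01561134  0.07291524]
[[-0.8  1.4]
 [-0.3 -0.1]
 [-1.9  0.6]
 [-0.7  0.3]
 [-0.9  0.6]
 [-0.2  0.1]
 [-1.3 -1.3]
 [-1.4 -0.5]
 [ 0.2 -0.7]
 [-1.8 -0.2]]
bar [ 0.52417551 -0.03036901  0.10762152]
[ 98.29336608 123.98324031]
[ 94.85701303 -74.71624799]
[ 96.46557712 -73.74185906]
[101.88851751 -75.12013675]
[-96.75232274 -72.24468332]
```

```bash
python3 -m crank '0 0 0 1 -0.9 0 0;0 0 0 1 -0.9 0 0;0 0 0 1 -0.9 0 0;0 0 0 1 -0.9 0 0;0 0 0 1 -0.9 0 0' 20
```

```text
time: 2.17
position: [0.326, -0.3644, 0.2221]
tool_rot: [0.989, 0.147, 0.001, 0.003]
ft_force: [0.9, -0.2, -0.7]
grip_width: 0.047
```

```bash
python3 -m crank '0 0 0 1 -0.92 0 0;0 0 0 1 -0.92 0 0;0 0 0 1 -0.92 0 0;0 0 1 1 -0.92 0 0;0 0 1 1 -0.9 0 0' ; python3 - <<'E'
from h import *
p=cam("wrist","d_wrist"); print(p["xyz"],R.from_quat(p["attitude"]).as_matrix().round(2))
E
```

```text
time: 2.8
position: [0.4727, -0.1268, 0.2226]
tool_rot: [0.998, 0.057, 0.003, 0.005]
ft_force: [1.8, -0.4, -0.3]
grip_width: 0.0438
[ 0.54758958 -0.11801943  0.38472271] [[ 0.11 -0.96 -0.27]
 [-0.99 -0.11 -0.04]
 [ 0.01  0.27 -0.96]]
```

View pics/d_wrist.png

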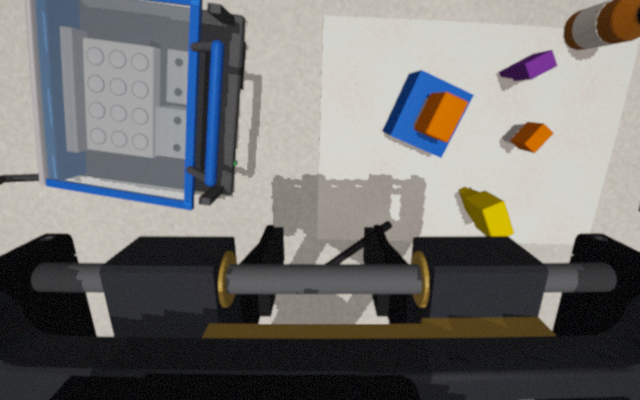

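```bash
python3 - <<'E'
import cv2
im=cv2.imread("pics/d_wrist.png")
cv2.imwrite("pics/d1.png",cv2.resize(im[0:215,20:270],None,fx=3,fy=2.75,interpolation=cv2.INTER_CUBIC) if 0 else cv2.resize(im[0:200,20:270],None,fx=3,fy=3,interpolation=cv2.INTER_CUBIC))
cv2.imwrite("pics/d2.png",cv2.resize(im[60:170,370:570],None,fx=4,fy=4,interpolation=cv2.INTER_CUBIC))
E
```

```text
(no output)
```

View pics/d1.png

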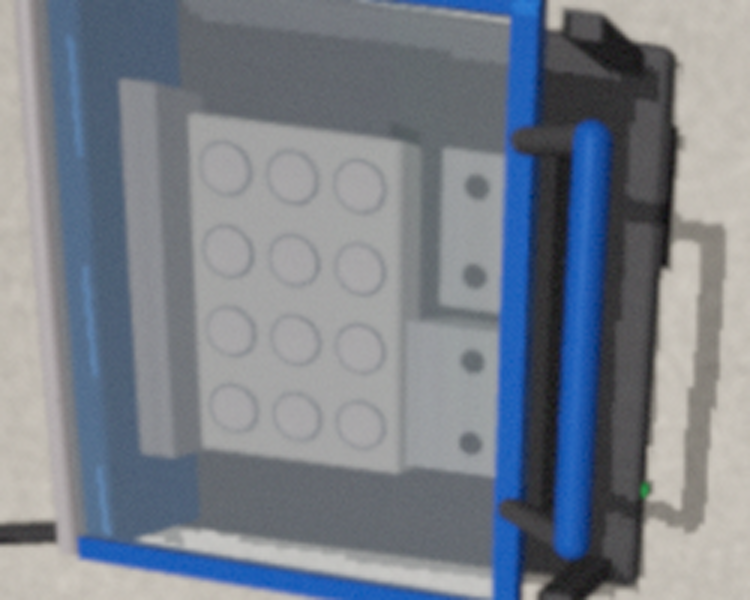

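View pics/d2.png

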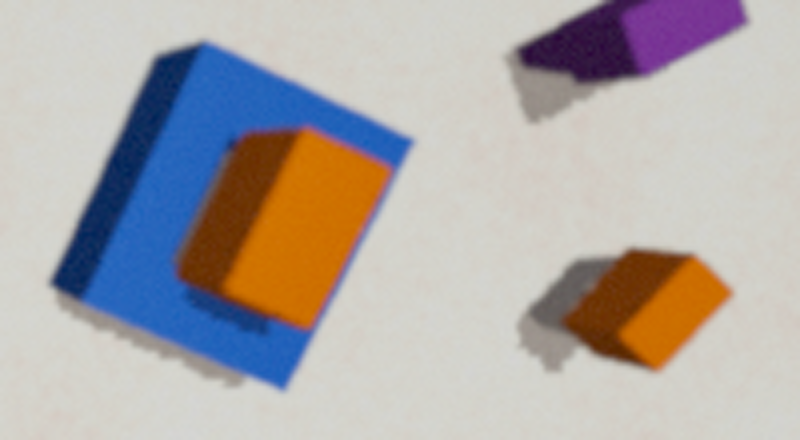

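```bash
cat > fit2.py <<'E'
from h import *
from scipy.optimize import least_squares
p=cam("wrist"); s=cam("scene"); t=cam("top")
W=lambda a:(20+(a[0]-1)/3,(a[1]-1)/3)
V=lambda a:(370+(a[0]-1.5)/4,60+(a[1]-1.5)/4)
T=lambda a:(245+(a[0]-2.5)/6,165+(a[1]-2.5)/6)
S=lambda a:(300+(a[0]-2)/5,160+(a[1]-2)/5)
C=1
obs=[(p,W((593,125)),(55,-83,94),1),(p,W((570,555)),(-55,-83,94),1),
(p,W((440,148)),('t+',-13,50),0),(p,W((437,303)),('t-',-13,50),0),
(p,W((408,318)),('k+',-2,50),0),(p,W((404,466)),('k-',-2,50),0),
(p,W((154,84)),(60,75,56),0),(p,W((172,455)),(-60,75,56),0),
(s,S((172,37)),(-55,-83,94),1),(s,S((68,185)),(55,-83,94),1),
(s,S((385,532)),(100,125,0),0),(s,S((40,370)),(100,-75,0),0),
(t,T((477,170)),(55,-83,94),1),(t,T((467,390)),(-55,-83,94),1)]
def B(v,q,cov=False):
    x,y,z=q
    if isinstance(x,str): x=v[4 if x[0]=='t' else 5]*1000+(25 if x[1]=='+' else -25)
    x,y,z=np.array([x,y,z])/1000
    if cov:
        a=v[3]; dy,dz=y-.105,z-.066
        y=.105+np.cos(a)*dy+np.sin(a)*dz; z=.066-np.sin(a)*dy+np.cos(a)*dz
    c,sn=np.cos(v[2]),np.sin(v[2])
    return [v[0]+c*x-sn*y,v[1]+sn*x+c*y,z]
f=lambda v:np.concatenate([px(c,B(v,q,k))[0]-u for (c,u,q,k) in obs])
r=least_squares(f,[.53,.05,0,0,.03,-.03],loss="soft_l1"); v=r.x; print(v); print(f(v).reshape(-1,2).round(1))
print("bar",np.array(B(v,(0,-83,94),True)))
def bed(X):
    c,sn=np.cos(v[2]),np.sin(v[2]); d=X[:2]-v[:2]; return np.array([c*d[0]+sn*d[1],-sn*d[0]+c*d[1]])*1000
for a in [(190,113),(418,146),(402,472),(204,448)]: print("tile",bed(onz(p,W(a),.05)))
g=[onz(p,V(a),.092) for a in [(303,127),(392,167),(312,329),(222,290)]]
for a in g: print("grip",a)
m=np.mean(g,0); d=(g[0]+g[1]-g[2]-g[3])/2; print("gripc",m,np.linalg.norm(d),np.linalg.norm((g[1]+g[2]-g[0]-g[3])/2),"yaw",np.degrees(np.arctan2(d[1],d[0])))
print(robot.get_obs()["time"],robot.get_obs()["q"])
E
python3 fit2.py
```

```text
[ 0.52965973  0.05432072 -0.03083963  0.0878741   0.02852502 -0.02753035]
[[-0.5  5.6]
 [-0.5 -3.7]
 [ 0.9 -0.6]
 [ 0.6  0.7]
 [-0.7  0.3]
 [ 0.1 -0.3]
 [ 1.4 -0.2]
 [ 0.9  1.2]
 [ 0.6  1.5]
 [ 0.7  0.9]
 [ 0.1  3. ]
 [-0.7  2.7]
 [-2.1  0.3]
 [-2.1 -1.1]]
bar [ 0.52719859 -0.02545863  0.11039104]
tile [53.01714896 69.23432286]
tile [52.56216231 -4.99588285]
tile [-55.11714643  -1.18940445]
tile [-56.34627769  68.68676708]
grip [ 0.57091749 -0.2203642   0.092     ]
grip [ 0.56500118 -0.24183331  0.092     ]
grip [ 0.52790271 -0.23164692  0.092     ]
grip [ 0.5341201  -0.20945919  0.092     ]
gripc [ 0.54948537 -0.22582591  0.092     ] 0.03842344707669693 0.022655825774544072 yaw -15.92983773678134
3.0 [-0.48944319  0.34298841  1.77117849 -0.00664452  1.01806315  0.96508641]
```

```bash
python3 -m crank '0 0 0.55 0.5 -0.82 0 0.45;0 0 0.55 0.5 -0.82 0 0.45;0 0 0.55 0.5 -0.82 0 0.45;0 0 0 0 0 0.5 0.45' ; python3 - <<'E'
from h import *
p=cam("wrist","e_wrist"); print(p["xyz"],R.from_quat(p["attitude"]).as_matrix().round(2))
E
```

```text
time: 3.5
position: [0.5268, -0.031, 0.2028]
tool_rot: [1.0, -0.019, 0.005, 0.006]
ft_force: [0.8, 0.6, -0.0]
grip_width: 0.0245
[ 0.60164414 -0.03315871  0.36521796] [[-0.04 -0.96 -0.27]
 [-1.    0.04 -0.  ]
 [ 0.01  0.27 -0.96]]
```

View pics/e_wrist.png

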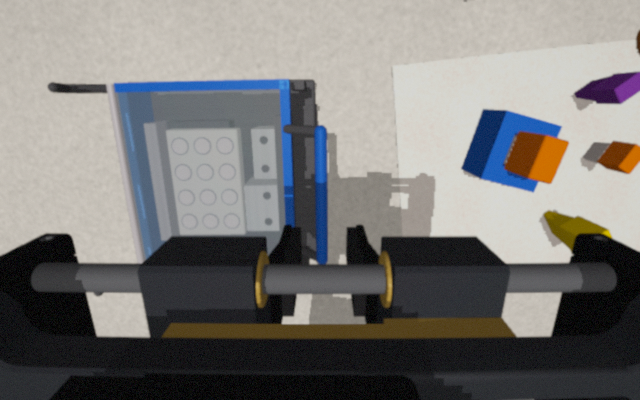

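```bash
python3 - <<'E'
from h import *
p=cam("wrist"); o=robot.get_obs()
print(px(p,o["position"]),o["position"])
for z in (.095,.1,.105,.11,.115): print(z,onz(p,(320.5,128),z)[:2],onz(p,(320.5,180),z)[:2])
M=R.from_quat(o["tool_rot"]).as_matrix(); print(M.round(3))
find(p,["cover_bar","cover","thin_block","thick_block","tile_center","tile_edge_a","fence","bed","wedge_grip"],2)
E
```

```text
[[321.43246276 244.60207606]] [ 0.52299321 -0.03154567  0.20000333]
0.095 [ 0.57622143 -0.03354126] [ 0.53281202 -0.03173334]
0.1 [ 0.57666413 -0.03354621] [ 0.53406972 -0.03177224]
0.105 [ 0.57710683 -0.03355115] [ 0.53532742 -0.03181113]
0.11 [ 0.57754953 -0.0335561 ] [ 0.53658513 -0.03185002]
0.115 [ 0.57799223 -0.03356105] [ 0.53784283 -0.03188891]
[[ 0.999 -0.04  -0.   ]
 [-0.04  -0.999 -0.011]
 [ 0.     0.011 -1.   ]]
cover_bar 0.7 [0.5529 0.0615 0.0735] [216. 157.]
cover 0.76 [0.5544 0.0612 0.0754] [215. 155.]
bed 0.64 [0.5516 0.0578 0.074 ] [220. 158.]
wedge_grip 0.87 [ 0.5362 -0.3405  0.0418] [620. 152.]
wedge_grip 0.69 [ 0.6054 -0.317   0.0472] [616.  82.]
```

```bash
python3 -m crank '0 0 0 0 0 0.9 0.45;0 0 0 0 0 0.9 0.45;0 0 0 0 0 0.9 0.45;0 0 0 0 0 0 0.45'; python3 - <<'E'
from h import *
p=cam("scene","f_scene");im=p["img"][:,:,::-1];cv2.imwrite("pics/f1.png",cv2.resize(im[120:270,280:430],None,fx=4,fy=4,interpolation=cv2.INTER_CUBIC))
E
```

```text
time: 4.55
position: [0.5283, -0.0332, 0.0939]
tool_rot: [1.0, -0.019, 0.006, 0.007]
ft_force: [-0.0, -0.9, 0.2]
grip_width: 0.0242
```

View pics/f1.png

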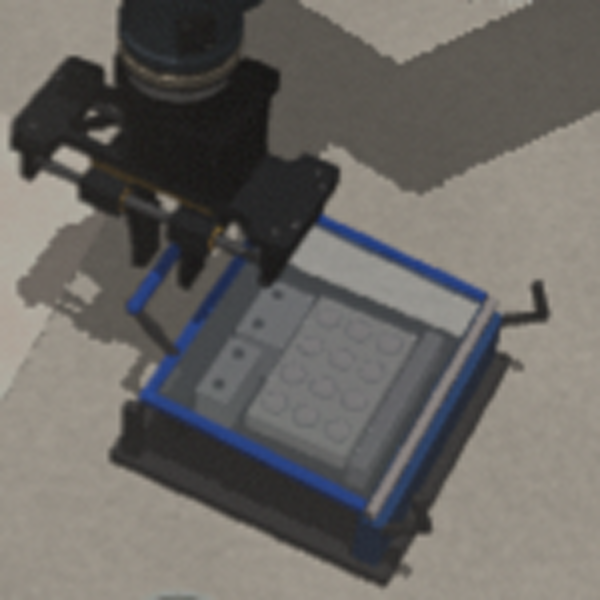

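```bash
python3 -m crank '0 0 0 0 0 0.1 0.45;0 0 0 0 0 0 1;0 0 0 0 0 0 1;0 0 0 0 0 0 1' 15;  python3 - <<'E'
from h import *
o=robot.get_obs(); print(o["position"],o["ft_force"],o["grip_width"])
E
```

```text
time: 5.1
position: [0.5324, -0.0304, 0.0948]
tool_rot: [1.0, -0.021, 0.012, 0.005]
ft_force: [0.0, 0.5, -3.2]
grip_width: 0.0094
[ 0.53238449 -0.03042276  0.09475236] [ 0.04849836  0.5476844  -3.24983568] 0.009448682578355266
```

```bash
python3 -m crank '0 0 0 0 -0.13 -0.46 1;0 0 0 0 -0.17 -0.44 1;0 0 0 0 -0.22 -0.42 1;0 0 0 0 -0.26 -0.4 1;0 0 0 0 -0.3 -0.37 1' 20;  python3 - <<'E'
from h import *
o=robot.get_obs(); print(o["ft_force"],o["moment"],R.from_quat(o["tool_rot"]).as_matrix().round(3)[:,2])
p=cam("scene","g_scene");im=p["img"][:,:,::-1];cv2.imwrite("pics/g1.png",cv2.resize(im[80:270,260:450],None,fx=3,fy=3,interpolation=cv2.INTER_CUBIC))
E
```

```text
time: 5.72
position: [0.5336, 0.0133, 0.1805]
tool_rot: [1.0, -0.021, 0.014, 0.006]
ft_force: [1.8, -0.4, -5.2]
grip_width: 0.0091
[ 1.81420493 -0.37528694 -5.20244964] [ 0.01558194 -0.29156295  0.07703862] [ 0.027 -0.013 -1.   ]
```

View pics/g1.png

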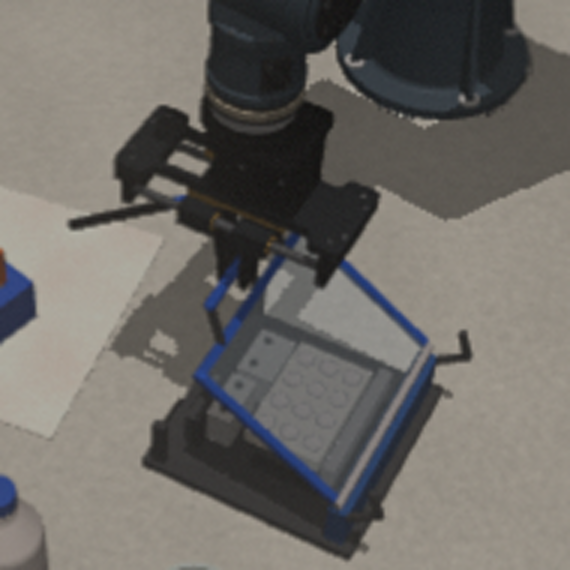

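```bash
python3 -m crank '0 0 0 0 -0.33 -0.34 1;0 0 0 0 -0.37 -0.3 1;0 0 0 0 -0.39 -0.27 1;0 0 0 0 -0.42 -0.23 1;0 0 0 0 -0.44 -0.18 1' 20;  python3 - <<'E'
from h import *
o=robot.get_obs(); print(o["ft_force"],o["moment"],R.from_quat(o["tool_rot"]).as_matrix().round(3)[:,2])
p=cam("scene","g_scene");im=p["img"][:,:,::-1];cv2.imwrite("pics/g2.png",cv2.resize(im[80:270,260:450],None,fx=3,fy=3,interpolation=cv2.INTER_CUBIC))
E
```

```text
time: 6.4
position: [0.536, 0.0955, 0.2364]
tool_rot: [1.0, -0.02, 0.015, 0.008]
ft_force: [1.7, -1.9, -5.0]
grip_width: 0.0089
[ 1.67457645 -1.89270125 -5.02086005] [-0.36161694 -0.29655844  0.07972635] [ 0.031 -0.016 -0.999]
```

View pics/g2.png

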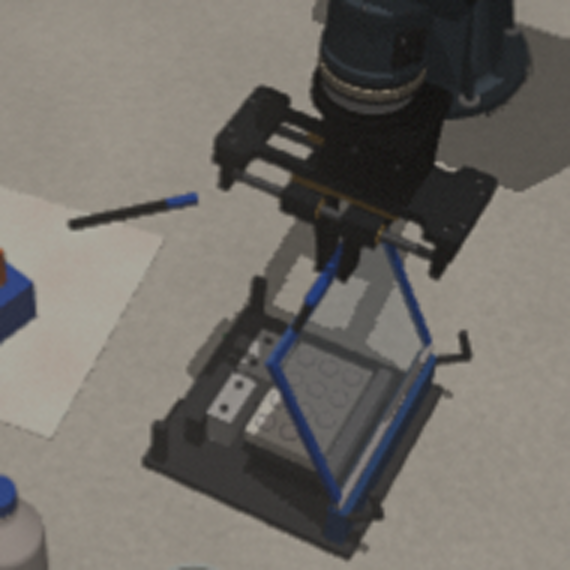

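```bash
python3 -m crank '0 0 0 0 -0.45 -0.14 1;0 0 0 0 -0.46 -0.1 1;0 0 0 0 -0.47 -0.05 1;0 0 0 0 -0.45 0.0 1' 20;  python3 - <<'E'
from h import *
o=robot.get_obs(); print(o["ft_force"],o["moment"],R.from_quat(o["tool_rot"]).as_matrix().round(3)[:,2])
p=cam("scene","g_scene");im=p["img"][:,:,::-1];cv2.imwrite("pics/g3.png",cv2.resize(im[80:270,260:450],None,fx=3,fy=3,interpolation=cv2.INTER_CUBIC))
E
```

```text
time: 6.95
position: [0.5382, 0.1738, 0.2468]
tool_rot: [1.0, -0.02, 0.015, 0.008]
ft_force: [2.5, -3.1, -6.9]
grip_width: 0.009
[ 2.5360821  -3.08116155 -6.87691266] [-0.61267825 -0.41989336  0.06714054] [ 0.03  -0.017 -0.999]
```

View pics/g3.png

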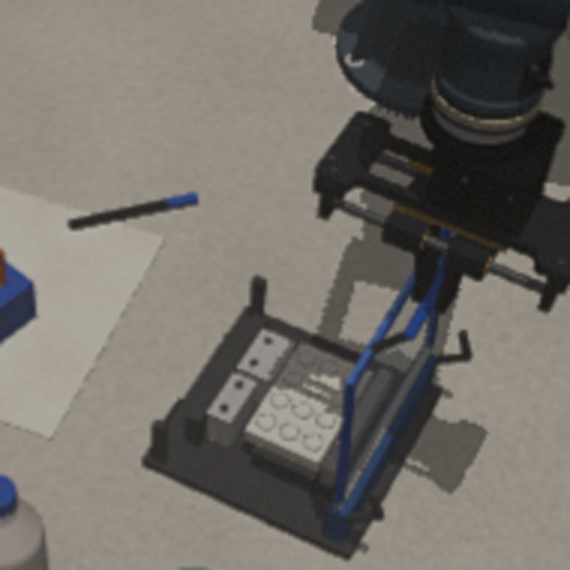

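```bash
python3 -m crank '0 0 0 0 -0.3 0.03 1;0 0 0 0 -0.29 0.05 1;0 0 0 0 -0.28 0.07 1' 20;  python3 - <<'E'
from h import *
o=robot.get_obs(); print(o["ft_force"],o["moment"],o["position"])
E
```

```text
time: 7.38
position: [0.5393, 0.2119, 0.2398]
tool_rot: [1.0, -0.019, 0.014, 0.008]
ft_force: [1.1, -3.9, -3.3]
grip_width: 0.0093
[ 1.13864661 -3.85634044 -3.30074182] [-0.65614953 -0.19152537  0.03847532] [0.53930767 0.21190102 0.23983726]
```

```bash
python3 -m crank '0 0 0 0 -0.12 0.04 1;0 0 0 0 -0.1 0.03 1' 20;  python3 - <<'E'
from h import *
o=robot.get_obs(); print(o["ft_force"],o["moment"],o["position"])
p=cam("scene","g_scene");im=p["img"][:,:,::-1];cv2.imwrite("pics/g4.png",cv2.resize(im[80:270,260:450],None,fx=3,fy=3,interpolation=cv2.INTER_CUBIC))
E
```

```text
time: 7.62
position: [0.5395, 0.2158, 0.2385]
tool_rot: [1.0, -0.017, 0.014, 0.015]
ft_force: [-1.5, -18.0, 8.2]
grip_width: 0.0093
[ -1.48960509 -18.04354606   8.221737  ] [-3.22084979  0.32829818 -0.08073015] [0.53945645 0.21579163 0.23854929]
```

View pics/g4.png

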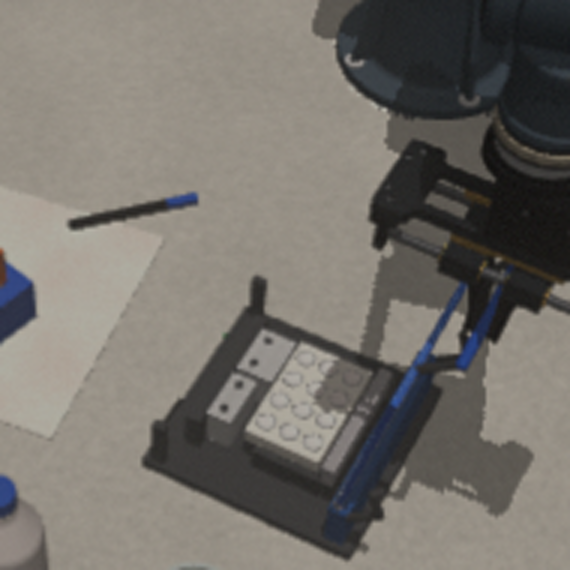

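```bash
python3 -m crank '0 0 0 0 0.02 0 0.5;0 0 0 0 0 0 0.4;0 0 0 0 0 -0.5 0.4;0 0 0 0 0 -1 0.4' 20;  python3 - <<'E'
from h import *
o=robot.get_obs(); print(o["ft_force"],o["moment"],o["position"],R.from_quat(o["tool_rot"]).as_matrix().round(3))
p=cam("scene","g_scene");im=p["img"][:,:,::-1];cv2.imwrite("pics/g5.png",cv2.resize(im[80:270,260:450],None,fx=3,fy=3,interpolation=cv2.INTER_CUBIC))
E
```

```text
time: 8.18
position: [0.5352, 0.2195, 0.2981]
tool_rot: [1.0, -0.019, 0.01, 0.012]
ft_force: [0.8, 0.6, 0.6]
grip_width: 0.0256
[0.84659175 0.59064996 0.60122717] [0.03917721 0.00171691 0.06696602] [0.53522261 0.21950935 0.29806157] [[ 0.999 -0.038  0.02 ]
 [-0.037 -0.999 -0.024]
 [ 0.021  0.023 -1.   ]]
```

View pics/g5.png

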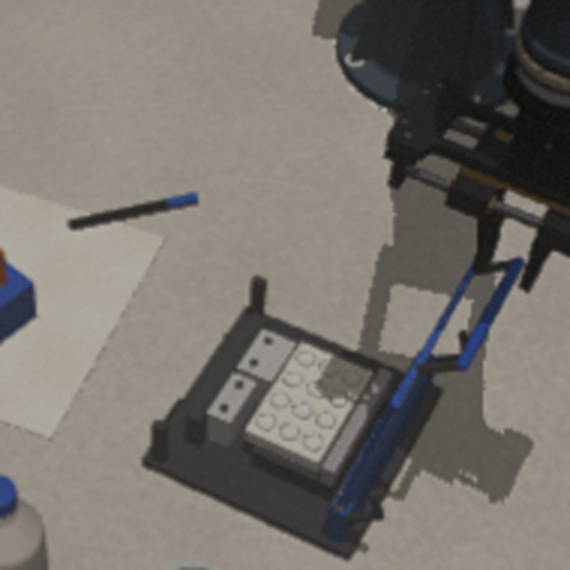

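```bash
python3 -m crank '0.27 -0.24 0 0 0.6 0 0.2;0 0 0 0 1 0 0.1;0 0 0 0 1 0 0;0 0 0 0 1 0 0;0 0 0 -0.6 1 0 0' 20;  python3 - <<'E'
from h import *
o=robot.get_obs(); print(o["ft_force"],o["moment"],o["position"],R.from_quat(o["tool_rot"]).as_matrix().round(3))
p=cam("wrist","h_wrist")
find(p,["thin_block","thick_block","tile_center","tile_edge_a","tile_edge_b","fence","bed","wedge_grip"],3)
E
```

```text
time: 8.85
position: [0.5117, 0.0409, 0.3071]
tool_rot: [1.0, -0.015, 0.012, -0.008]
ft_force: [-0.3, -1.1, 0.6]
grip_width: 0.0435
[-0.26097111 -1.09205453  0.62134269] [0.012714   0.08748588 0.0111192 ] [0.51168198 0.04092131 0.30710862] [[ 0.999 -0.029  0.025]
 [-0.03  -0.999  0.015]
 [ 0.024 -0.016 -1.   ]]
thin_block 0.66 [0.5504 0.0221 0.049 ] [339. 132.]
thick_block 0.97 [0.5021 0.0325 0.0549] [332. 170.]
tile_center 0.88 [0.5291 0.083  0.0512] [293. 150.]
tile_edge_a 0.81 [0.5285 0.0811 0.0479] [294. 150.]
tile_edge_b 0.81 [0.5285 0.0811 0.0479] [294. 150.]
fence 0.67 [0.5307 0.1294 0.0539] [257. 150.]
wedge_grip 0.76 [ 0.5355 -0.3395  0.0452] [614. 137.]
wedge_grip 0.72 [ 0.6515 -0.3757  0.0061] [631.  48.]
wedge_grip 0.71 [0.5264 0.0809 0.0499] [295. 152.]
```

View pics/h_wrist.png

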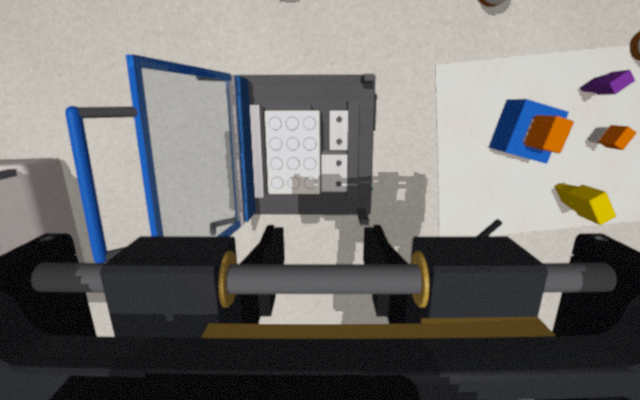

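```bash
python3 - <<'E'
import cv2
im=cv2.imread("pics/h_wrist.png")
cv2.imwrite("pics/h1.png",cv2.resize(im[70:220,235:385],None,fx=5,fy=4,interpolation=cv2.INTER_CUBIC))
E
```

```text
(no output)
```

View pics/h1.png

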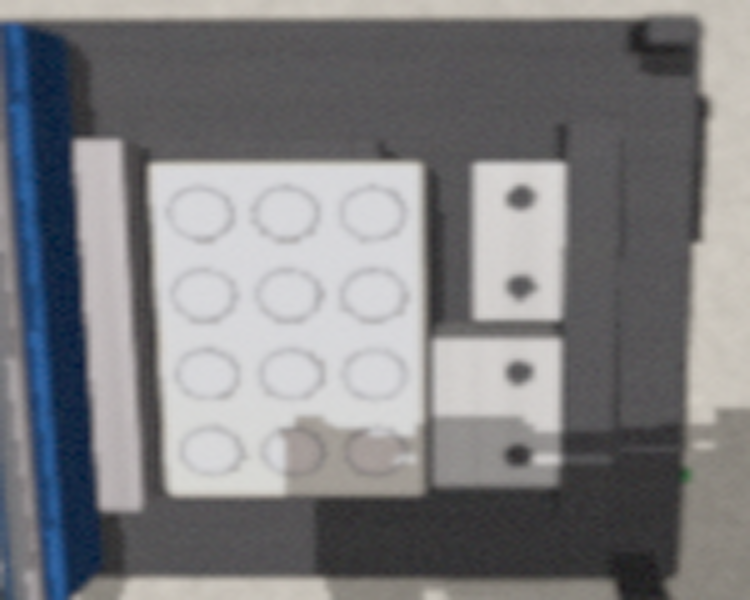

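```bash
cat > fit3.py <<'E'
from h import *
from scipy.optimize import least_squares
p=cam("wrist")
W=lambda a:(235+(a[0]-2)/5,70+(a[1]-1.5)/4)
obs=[((472,161),('t',25),-13,50),((472,319),('t',-25),-13,50),((566,162),('t',25),-36,50),((564,320),('t',-25),-36,50),
((432,338),('k',25),-2,50),((432,486),('k',-25),-2,50),((561,338),('k',25),-36,50),((559,487),('k',-25),-36,50),
((124,140),60,75,56),((142,510),-60,75,56),((74,140),60,87,56),((98,512),-60,87,56)]
def B(v,x,y,z):
    if isinstance(x,tuple): x=v[3 if x[0]=='t' else 4]*1000+x[1]
    x,y,z=np.array([x,y,z])/1000
    c,sn=np.cos(v[2]),np.sin(v[2]); return [v[0]+c*x-sn*y,v[1]+sn*x+c*y,z]
f=lambda v:np.concatenate([px(p,B(v,*q))[0]-W(a) for a,*q in obs])
r=least_squares(f,[.53,.05,0,.03,-.03],loss="soft_l1"); v=r.x; print(v.round(4)); print(f(v).reshape(-1,2).round(1).tolist())
def bed(X):
    c,sn=np.cos(v[2]),np.sin(v[2]); d=X[:2]-v[:2]; return np.array([c*d[0]+sn*d[1],-sn*d[0]+c*d[1]])*1000
for a in [(149,163),(424,163),(426,494),(168,494)]: print("tile",bed(onz(p,W(a),.05)).round(1),onz(p,W(a),.05)[:2].round(4))
for a in [(472,161),(472,319)]: print("thin front",onz(p,W(a),.05)[:2].round(4))
print(robot.get_obs()["time"],robot.get_obs()["position"])
E
python3 fit3.py
```

```text
[ 0.5241  0.05   -0.0302  0.0286 -0.0274]
[[0.6, 0.0], [0.4, 0.1], [0.1, -0.2], [-0.3, -0.0], [-0.1, -0.0], [-0.1, 0.0], [0.2, 0.1], [-0.2, -0.1], [-0.6, -0.0], [0.1, 0.3], [-0.2, -0.0], [-0.0, -0.2]]
tile [52.9 69.5] [0.579  0.1179]
tile [53.  -0.1] [0.577  0.0483]
tile [-55.2  -0.5] [0.4689 0.0511]
tile [-55.6  69.1] [0.4706 0.1207]
thin front [0.5773 0.0362]
thin front [0.5274 0.0374]
9.35 [0.51059732 0.04252101 0.3067592 ]
```

```bash
python3 -m crank '0 0 0 0.3 1 0 0;0 0 0.5 0.2 1 0 0;0 0 0.8 0.2 1 0.5 0;0 0 0.8 0 1 0.9 0;0 0 0.8 0 1 0.9 -0.1' 20;  python3 - <<'E'
from h import *
o=robot.get_obs(); print(o["ft_force"],o["position"],R.from_quat(o["tool_rot"]).as_matrix().round(3))
p=cam("wrist","i_wrist")
find(p,["wedge_grip","holder"],3)
E
```

```text
time: 9.98
position: [0.5289, -0.1566, 0.2133]
tool_rot: [0.99, -0.138, 0.016, -0.008]
ft_force: [0.8, -0.3, -0.3]
grip_width: 0.0464
[ 0.75798819 -0.30011098 -0.30835745] [ 0.5288911  -0.15655234  0.2133446 ] [[ 0.961 -0.273  0.034]
 [-0.273 -0.962  0.011]
 [ 0.03  -0.02  -0.999]]
wedge_grip 0.97 [ 0.5478 -0.2298  0.0892] [399. 147.]
wedge_grip 0.86 [ 0.5367 -0.3404  0.0548] [505. 123.]
wedge_grip 0.83 [ 0.4567 -0.3035  0.0836] [494. 218.]
holder 0.57 [ 0.5548 -0.2217  0.0458] [380. 137.]
```

View pics/i_wrist.png

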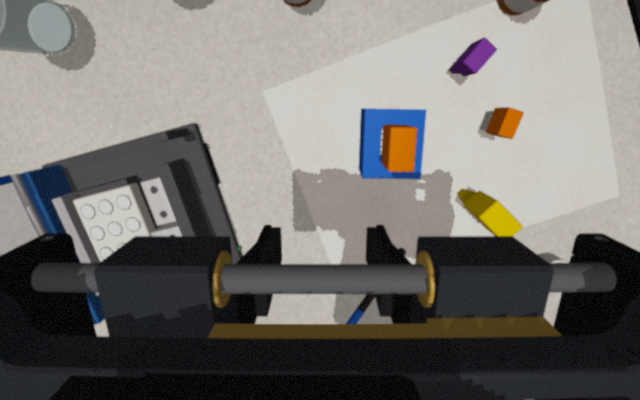

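```bash
python3 - <<'E'
import cv2
im=cv2.imread("pics/i_wrist.png")
cv2.imwrite("pics/i1.png",cv2.resize(im[95:195,345:445],None,fx=6,fy=6,interpolation=cv2.INTER_CUBIC))
E
```

```text
(no output)
```

View pics/i1.png

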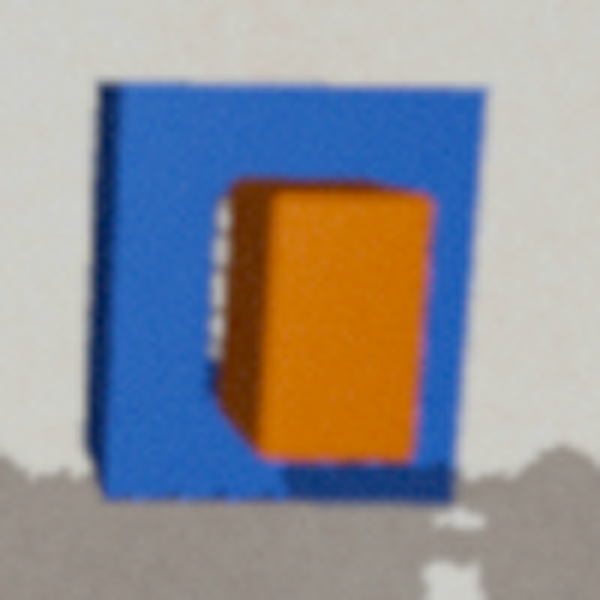

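```bash
python3 - <<'E'
from h import *
p=cam("wrist"); o=robot.get_obs()
V=lambda a:(345+(a[0]-2.5)/6,95+(a[1]-2.5)/6)
for z in (.085,.092):
    g=[onz(p,V(a),z) for a in [(274,188),(434,198),(418,462),(262,462)]]
    m=np.mean(g,0); d=(g[0]+g[1]-g[2]-g[3])/2; print(z,m.round(4),np.linalg.norm(d).round(4),np.linalg.norm((g[1]+g[2]-g[0]-g[3])/2).round(4),"yaw",np.degrees(np.arctan2(d[1],d[0])).round(1))
h=[onz(p,V(a),.05) for a in [(120,85),(486,88),(455,500),(105,498)]]
m=np.mean(h,0); d=(h[0]+h[1]-h[2]-h[3])/2; print("holder",m.round(4),np.linalg.norm(d),np.linalg.norm((h[1]+h[2]-h[0]-h[3])/2),np.degrees(np.arctan2(d[1],d[0])))
for i in range(1): print(o["position"])
M=R.from_quat(o["tool_rot"]).as_matrix(); print(M.round(3)); print(M.T@(np.array([.5490,-.2262,.13])-o["position"])/.04)
E
```

```text
0.085 [ 0.5414 -0.2323  0.085 ] 0.0401 0.0236 yaw -15.4
0.092 [ 0.5427 -0.231   0.092 ] 0.0392 0.023 yaw -15.4
holder [ 0.5425 -0.2307  0.05  ] 0.06843762805923054 0.059460396457274696 -16.072118265167184
[ 0.5279262  -0.15551291  0.21333718]
[[ 0.962 -0.272  0.031]
 [-0.273 -0.962  0.014]
 [ 0.026 -0.022 -0.999]]
[0.93434542 1.60136142 2.0745601 ]
```

```bash
python3 -m crank '-0.25 -0.3 0 0.4 0.9 0.6 -0.1;0 0 0 0.4 0.8 0.7 -0.1;0 0 0 0 0 0.5 -0.1;0 0 0 0 0 0 -0.1' 20;  python3 - <<'E'
from h import *
p=cam("wrist","j_wrist")
o=robot.get_obs(); print(o["ft_force"],o["position"],R.from_quat(o["tool_rot"]).as_matrix().round(3))
find(p,["wedge_grip","holder"],3)
im=p["img"][:,:,::-1]; cv2.imwrite("pics/j1.png",cv2.resize(im[95:295,220:420],None,fx=3,fy=3,interpolation=cv2.INTER_CUBIC))
print(px(p,np.array([.543,-.2315,.092])),px(p,o["position"]))
E
```

```text
time: 10.68
position: [0.5483, -0.2271, 0.1457]
tool_rot: [0.991, -0.132, 0.006, 0.002]
ft_force: [-1.3, -0.8, -0.0]
grip_width: 0.0479
[-0.19436283 -0.32446011 -0.44042216] [ 0.54926964 -0.22766824  0.1469129 ] [[ 0.965 -0.262  0.014]
 [-0.262 -0.965 -0.007]
 [ 0.015  0.004 -1.   ]]
wedge_grip 0.92 [ 0.5511 -0.2344  0.09  ] [330. 204.]
wedge_grip 0.74 [ 0.5363 -0.3408  0.0564] [462. 175.]
wedge_grip 0.57 [ 0.6067 -0.3226  0.0606] [426.  92.]
holder 0.86 [ 0.5575 -0.2398  0.0478] [333. 180.]
holder 0.39 [ 0.5498 -0.2328  0.0901] [329. 207.]
[[329.34780993 216.55901599]] [[321.5332444  242.54174384]]
```

View pics/j1.png

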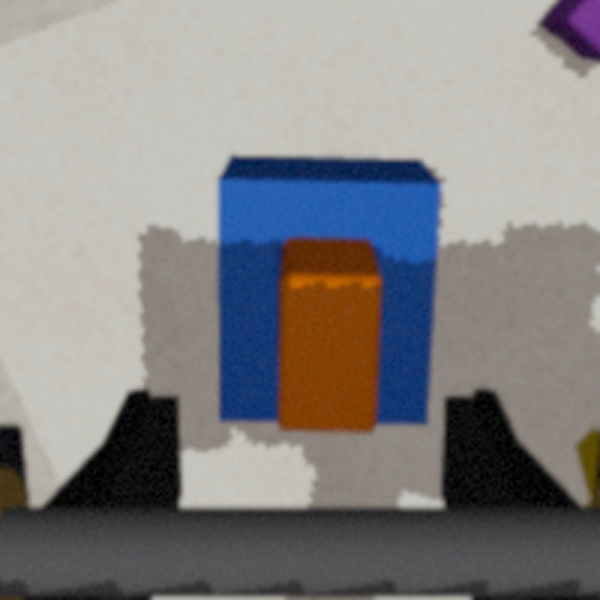

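```bash
python3 - <<'E'
from h import *
p=cam("wrist"); o=robot.get_obs()
V=lambda a:(220+(a[0]-1)/3,95+(a[1]-1)/3)
for z in (.088,.092):
    g=[onz(p,V(a),z) for a in [(280,275),(381,275),(377,430),(279,430)]]
    m=np.mean(g,0); d=(g[0]+g[1]-g[2]-g[3])/2; print(z,m.round(4),np.linalg.norm(d).round(4),np.linalg.norm((g[1]+g[2]-g[0]-g[3])/2).round(4),"yaw",np.degrees(np.arctan2(d[1],d[0])).round(1))
M=R.from_quat(o["tool_rot"]).as_matrix(); print(o["position"],M.round(3)); print(M.T@(m-o["position"])/.04)
E
```

```text
0.088 [ 0.5449 -0.233   0.088 ] 0.0396 0.0241 yaw -15.8
0.092 [ 0.5463 -0.2332  0.092 ] 0.0389 0.0236 yaw -15.8
[ 0.5491428  -0.22806887  0.1476956 ] [[ 0.965 -0.263  0.015]
 [-0.263 -0.965 -0.008]
 [ 0.016  0.004 -1.   ]]
[-0.05750587  0.1373668   1.39222733]
```

```bash
python3 -m crank '0 0 0 -0.06 0.14 0.1 -0.1;0 0 0 0 0 0.8 -0.1;0 0 0 0 0 0.8 -0.1;0 0 0 0 0 0.55 -0.1;0 0 0 0 0 0 -0.1' 20;  python3 - <<'E'
from h import *
o=robot.get_obs(); print(o["ft_force"],o["position"],R.from_quat(o["tool_rot"]).as_matrix().round(3))
p=cam("scene","k_scene");im=p["img"][:,:,::-1];cv2.imwrite("pics/k1.png",cv2.resize(im[80:230,180:330],None,fx=4,fy=4,interpolation=cv2.INTER_CUBIC))
E
```

```text
time: 11.5
position: [0.5488, -0.2354, 0.0599]
tool_rot: [0.991, -0.132, 0.012, 0.005]
ft_force: [-0.7, -0.6, -0.1]
grip_width: 0.0479
[-0.66850354 -0.56284335 -0.07585078] [ 0.54881579 -0.23538216  0.05994868] [[ 0.965 -0.261  0.022]
 [-0.261 -0.965 -0.014]
 [ 0.025  0.008 -1.   ]]
```

View pics/k1.png

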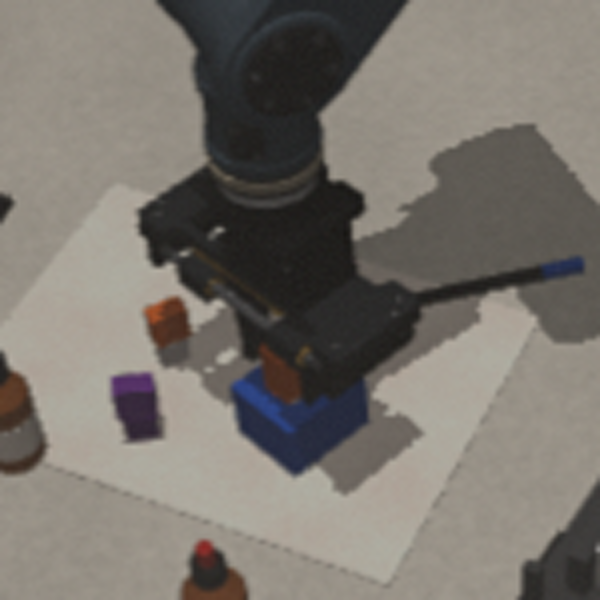

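```bash
python3 -m crank '0.09 -0.3 0 -0.05 0 0.1 -0.1;0 0 0 0 0 0 -0.1;0 0 0 0 0 0 1;0 0 0 0 0 0 1;0 0 0 0 0 0 1' 35;  python3 - <<'E'
from h import *
o=robot.get_obs(); print(o["ft_force"],o["grip_width"],o["position"],R.from_quat(o["tool_rot"]).as_matrix().round(3))
E
```

```text
time: 12.18
position: [0.55, -0.2358, 0.0606]
tool_rot: [0.991, -0.132, 0.003, 0.0]
ft_force: [3.4, 9.9, 6.3]
grip_width: 0.0259
[3.3779544  9.91480878 6.31300153] 0.025944826032220036 [ 0.54996866 -0.23575732  0.06062186] [[ 0.965 -0.263  0.006]
 [-0.263 -0.965 -0.001]
 [ 0.006 -0.    -1.   ]]
```

```bash
python3 -m crank '0 0 0 0 0 0 1;0 0 0 0 0 -0.3 1;0 0 0 0 0 -0.6 1' 35;  python3 - <<'E'
from h import *
o=robot.get_obs(); print(o["ft_force"],o["grip_width"],o["position"],R.from_quat(o["tool_rot"]).as_matrix().round(3))
E
```

```text
time: 12.55
position: [0.5487, -0.2345, 0.0963]
tool_rot: [0.991, -0.132, 0.001, -0.001]
ft_force: [1.2, -0.2, -1.0]
grip_width: 0.0239
[ 1.23568321 -0.16468628 -0.98821615] 0.02392211830185426 [ 0.54870775 -0.2344924   0.09628106] [[ 0.965 -0.262  0.002]
 [-0.262 -0.965  0.001]
 [ 0.002 -0.002 -1.   ]]
```

```bash
python3 -m crank '0 0 0 0 0 -1 1;0 0 -0.9 0 -0.5 -1 1;0 0 -0.9 -0.2 -1 -0.3 1;0 0 -0.9 -0.1 -1 0 1;0 0 0 0 -1 0 1' 35;  python3 - <<'E'
from h import *
o=robot.get_obs(); print(o["ft_force"],o["grip_width"],o["position"],R.from_quat(o["tool_rot"]).as_matrix().round(3))
E
```

```text
time: 13.18
position: [0.5568, -0.0978, 0.1971]
tool_rot: [1.0, -0.014, 0.006, 0.004]
ft_force: [0.8, -0.0, -1.4]
grip_width: 0.0237
[ 8.34673433e-01 -6.44063574e-05 -1.41175598e+00] 0.023745453697579473 [ 0.55682789 -0.0977851   0.19712666] [[ 1.    -0.027  0.012]
 [-0.027 -1.    -0.008]
 [ 0.012  0.008 -1.   ]]
```

Remaining y ≈ +0.14; go there, settle, look.

```bash
python3 -m crank '0 0 0 0 -1 0 1;0 0 0 -0.1 -1 0 1;0 0 0 -0.1 -0.9 0 1;0 0 0 0 -0.5 0 1;0 0 0 0 0 0 1' 35;  python3 - <<'E'
from h import *
p=cam("wrist","l_wrist")
o=robot.get_obs(); print(o["ft_force"],o["grip_width"],o["position"],R.from_quat(o["tool_rot"]).as_matrix().round(3))
im=p["img"][:,:,::-1]; cv2.imwrite("pics/l1.png",cv2.resize(im[60:300,190:440],None,fx=3,fy=2.5,interpolation=cv2.INTER_CUBIC))
import pickle; pickle.dump(dict(p),open("l.pkl","wb"))
E
```

```text
time: 13.8
position: [0.552, 0.043, 0.1998]
tool_rot: [1.0, -0.011, 0.009, 0.006]
ft_force: [0.4, -0.0, -0.5]
grip_width: 0.0237
[-1.21854146  0.60510306 -1.01947914] 0.02392481937906864 [0.55206241 0.04226427 0.19978559] [[ 1.    -0.024  0.017]
 [-0.024 -1.    -0.013]
 [ 0.017  0.012 -1.   ]]
```

View pics/l1.png

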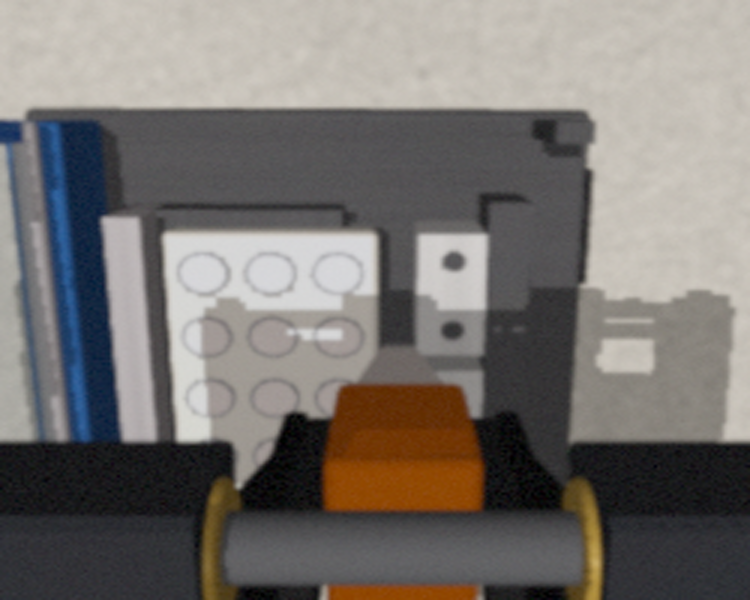

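```bash
python3 - <<'E'
from h import *
import pickle
p=pickle.load(open("l.pkl","rb"))
V=lambda a:(190+(a[0]-1)/3,60+(a[1]-.75)/2.5)
for n,a,z in [("tile far corner",(379,231),.05),("tile lo",(379,300),.05),("thin far",(417,224),.05),("thin near",(417,353),.05),("thin bk far",(488,224),.05),("tip L",(383,347),.147),("tip R",(417,347),.147),("fence F far",(142,215),.056),("fence F",(157,440),.056),("tile Lfar",(163,231),.05),("tile L",(174,440),.05)]:
    print(n,onz(p,V(a),z)[:2].round(4))
im=p["img"][:,:,::-1]; cv2.imwrite("pics/l2.png",cv2.resize(im[140:240,280:380],None,fx=6,fy=6,interpolation=cv2.INTER_CUBIC))
E
```

```text
tile far corner [0.5798 0.0464]
tile lo [0.5524 0.0472]
thin far [0.5822 0.0341]
thin near [0.5301 0.0351]
thin bk far [0.5817 0.0112]
tip L [0.5617 0.0451]
tip R [0.5614 0.0372]
fence F far [0.5887 0.1207]
fence F [0.4973 0.1242]
tile Lfar [0.5816 0.1161]
tile L [0.4946 0.1199]
```

View pics/l2.png

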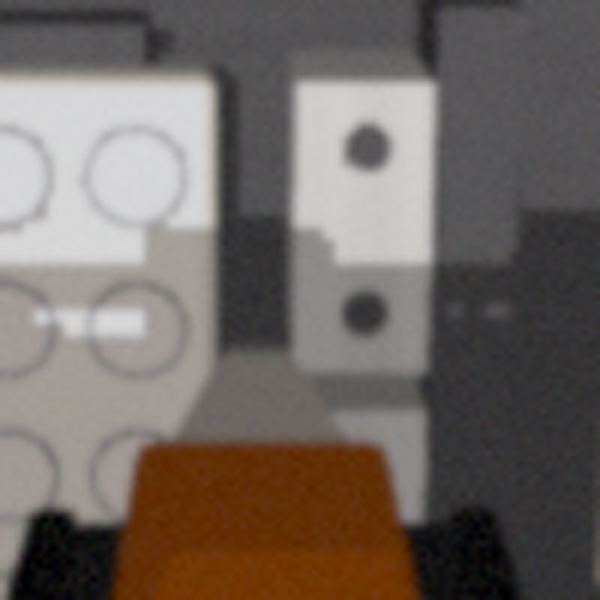

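```bash
python3 -m crank '0.14 -0.2 0 0.2 0 0.2 1;0 0 0 0 0 0.8 1;0 0 0 0 0 0.8 1;0 0 0 0 0 0 1;0 0 0 0 0 0 1' 35;  python3 - <<'E'
from h import *
p=cam("wrist","m_wrist")
o=robot.get_obs(); print(o["ft_force"],o["grip_width"],o["position"],R.from_quat(o["tool_rot"]).as_matrix().round(3))
im=p["img"][:,:,::-1]; cv2.imwrite("pics/m1.png",cv2.resize(im[140:240,270:370],None,fx=6,fy=6,interpolation=cv2.INTER_CUBIC))
import pickle; pickle.dump(dict(p),open("l.pkl","wb"))
E
```

```text
time: 14.48
position: [0.5658, 0.0351, 0.1267]
tool_rot: [1.0, -0.015, 0.002, 0.001]
ft_force: [-0.2, 0.2, -1.8]
grip_width: 0.0236
[-1.14702672  0.4083091  -1.33260588] 0.023796490226510623 [0.56558637 0.0351719  0.12674608] [[ 1.    -0.031  0.004]
 [-0.031 -1.    -0.001]
 [ 0.004  0.001 -1.   ]]
```

View pics/m1.png

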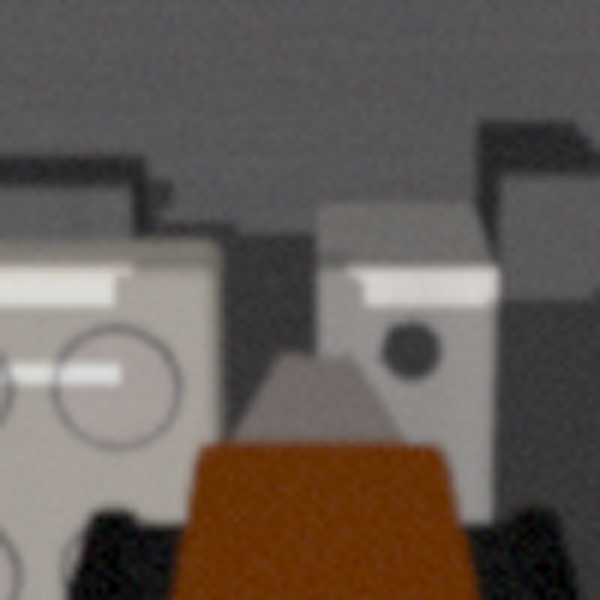

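```bash
python3 - <<'E'
from h import *
import pickle
p=pickle.load(open("l.pkl","rb"))
V=lambda a:(270+(a[0]-2.5)/6,140+(a[1]-2.5)/6)
for n,a,z in [("tile far corner",(219,266),.05),("tile lo",(220,400),.05),("thin far",(317,267),.05),("thin bk far",(497,267),.05),("thin bk",(494,500),.05),("tip L",(280,353),.074),("tip R",(350,353),.074)]:
    print(n,onz(p,V(a),z)[:2].round(4))
E
```

```text
tile far corner [0.5793 0.0465]
tile lo [0.5614 0.0472]
thin far [0.5788 0.0341]
thin bk far [0.5781 0.0112]
thin bk [0.5464 0.0118]
tip L [0.575  0.0384]
tip R [0.5747 0.0303]
```

```bash
python3 -m crank '0 0 0 -0.1 -0.18 0.1 1;0 0 0 0 0 0 1;0 0 0 0 0 0 1' 35;  python3 - <<'E'
from h import *
p=cam("wrist","n_wrist")
o=robot.get_obs(); print(o["ft_force"],o["grip_width"],o["position"],R.from_quat(o["tool_rot"]).as_matrix().round(3))
im=p["img"][:,:,::-1]; cv2.imwrite("pics/n1.png",cv2.resize(im[140:240,270:370],None,fx=6,fy=6,interpolation=cv2.INTER_CUBIC))
import pickle; pickle.dump(dict(p),open("l.pkl","wb"))
E
```

```text
time: 14.9
position: [0.563, 0.0429, 0.1249]
tool_rot: [1.0, -0.015, 0.004, 0.001]
ft_force: [-0.1, -0.1, -0.9]
grip_width: 0.0237
[-0.16070453  0.5591321  -0.50169526] 0.023807495258682147 [0.56287552 0.04287819 0.12485181] [[ 1.    -0.03   0.008]
 [-0.03  -1.    -0.002]
 [ 0.008  0.001 -1.   ]]
```

View pics/n1.png

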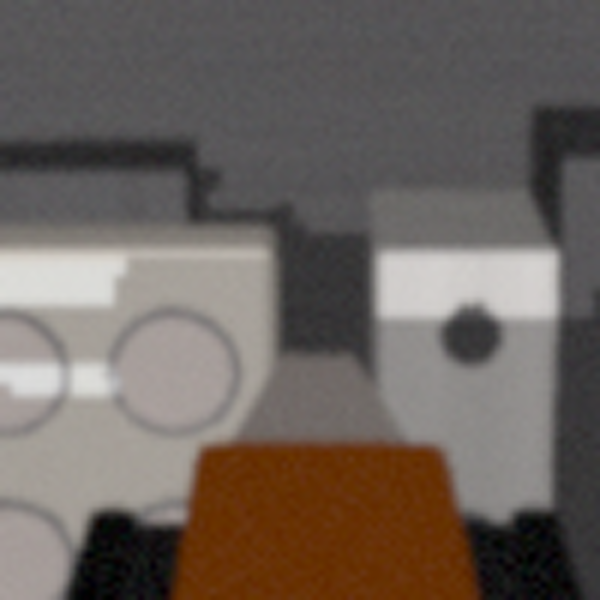

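```bash
python3 -m crank '0 0 0 0 0.03 0.4 1;0 0 0 0 0 0.3 1;0 0 0 0 0 0 1' 45;  python3 - <<'E'
from h import *
p=cam("wrist","o_wrist")
o=robot.get_obs(); print(o["ft_force"],o["grip_width"],o["position"],R.from_quat(o["tool_rot"]).as_matrix().round(3))
im=p["img"][:,:,::-1]; cv2.imwrite("pics/o1.png",cv2.resize(im[140:240,270:370],None,fx=6,fy=6,interpolation=cv2.INTER_CUBIC))
E
```

```text
time: 15.32
position: [0.5628, 0.0416, 0.0947]
tool_rot: [1.0, -0.015, 0.004, 0.001]
ft_force: [0.2, 1.0, -0.4]
grip_width: 0.0232
[-0.16102167  0.24879955 -0.46455264] 0.02356275761311119 [0.56308411 0.04157659 0.09513794] [[ 1.    -0.03   0.008]
 [-0.03  -1.    -0.002]
 [ 0.008  0.001 -1.   ]]
```

View pics/o1.png

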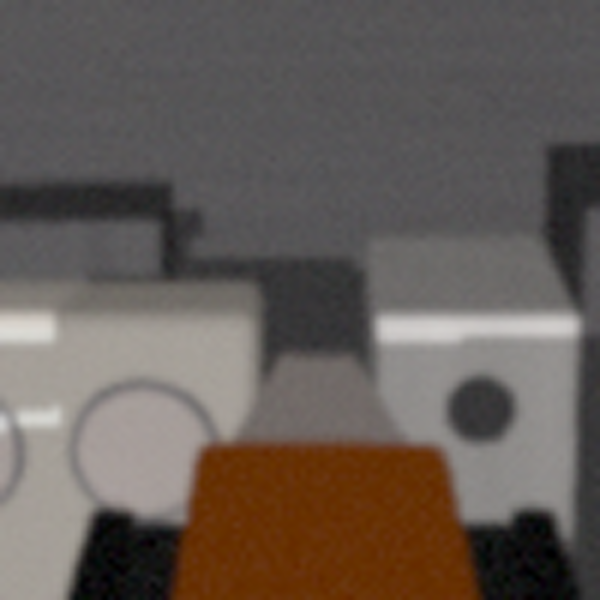

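```bash
python3 -m crank '0 0 0 0 0 0.15 1;0 0 0 0 -0.02 0.15 1;0 0 0 0 0 0 1' 50;  python3 - <<'E'
from h import *
o=robot.get_obs(); print(o["ft_force"],o["moment"],o["grip_width"],o["position"],R.from_quat(o["tool_rot"]).as_matrix().round(3))
E
```

```text
time: 15.75
position: [0.5638, 0.0425, 0.0826]
tool_rot: [1.0, -0.015, 0.004, 0.001]
ft_force: [-0.3, 0.7, -1.9]
grip_width: 0.0233
[-0.25726384  0.66641855 -1.93422209] [ 0.11846709 -0.00222636  0.01554338] 0.023296651998524286 [0.56375483 0.04253924 0.08256072] [[ 0.999 -0.03   0.009]
 [-0.03  -1.    -0.001]
 [ 0.009  0.001 -1.   ]]
```

```bash
python3 -m crank '0 0 0 0 -0.02 0.1 1;0 0 0 0 -0.02 0.1 1;0 0 0 0 0 0 1' 60;  python3 - <<'E'
from h import *
p=cam("wrist","q_wrist")
o=robot.get_obs(); print(o["ft_force"],o["moment"],o["grip_width"],o["position"],R.from_quat(o["tool_rot"]).as_matrix().round(3))
im=p["img"][:,:,::-1]; cv2.imwrite("pics/q1.png",cv2.resize(im[120:300,110:390],None,fx=2.8,fy=2.8,interpolation=cv2.INTER_CUBIC))
E
```

```text
time: 16.12
position: [0.5643, 0.0439, 0.0744]
tool_rot: [1.0, -0.015, 0.005, 0.001]
ft_force: [0.3, -0.3, -1.2]
grip_width: 0.0235
[ 0.45968783  0.40362269 -1.15219208] [ 0.04602817 -0.02935126  0.05168125] 0.02349752343991955 [0.56433172 0.04393121 0.07451633] [[ 1.    -0.03   0.01 ]
 [-0.03  -1.    -0.002]
 [ 0.01   0.002 -1.   ]]
```

View pics/q1.png

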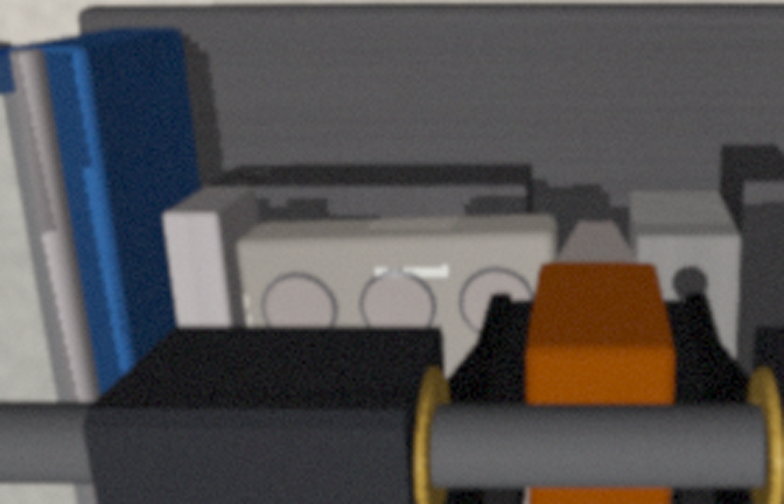

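```bash
python3 -m crank '0 0 0 0 -0.01 0.08 1;0 0 0 0 -0.01 0.08 1;0 0 0 0 0 0 1' 60;  python3 - <<'E'
from h import *
o=robot.get_obs(); print(o["ft_force"],o["moment"],o["grip_width"],o["position"],R.from_quat(o["tool_rot"]).as_matrix().round(3))
E
```

```text
time: 16.55
position: [0.5649, 0.0444, 0.0701]
tool_rot: [1.0, -0.014, 0.006, 0.002]
ft_force: [0.5, 0.4, -4.1]
grip_width: 0.0235
[ 0.47113057  0.39166161 -4.12667214] [0.04601591 0.00033644 0.06721999] 0.023495043400499665 [0.5648932  0.04438849 0.07010346] [[ 1.    -0.029  0.012]
 [-0.029 -1.    -0.003]
 [ 0.012  0.003 -1.   ]]
```

```bash
python3 -m crank '0 0 0 0 -0.01 0.08 1;0 0 0 0 0 0.08 1;0 0 0 0 0 0 1' 60;  python3 - <<'E'
from h import *
p=cam("scene","r_scene")
o=robot.get_obs(); print(o["ft_force"],o["moment"],o["grip_width"],o["position"],R.from_quat(o["tool_rot"]).as_matrix().round(3))
im=p["img"][:,:,::-1]; cv2.imwrite("pics/r1.png",cv2.resize(im[120:270,280:430],None,fx=4,fy=4,interpolation=cv2.INTER_CUBIC))
p=cam("wrist","r_wrist")
im=p["img"][:,:,::-1]; cv2.imwrite("pics/r2.png",cv2.resize(im[140:240,150:370],None,fx=3.6,fy=5,interpolation=cv2.INTER_CUBIC))
E
```

```text
time: 16.92
position: [0.5651, 0.0445, 0.0697]
tool_rot: [1.0, -0.014, 0.007, 0.002]
ft_force: [-0.1, -1.0, -4.5]
grip_width: 0.0233
[-1.94265736 -0.56272521  7.42377328] [-0.13131684  0.42056042  0.01653164] 0.023267827220490336 [0.56516942 0.04451112 0.06975474] [[ 1.    -0.027  0.013]
 [-0.027 -1.    -0.005]
 [ 0.013  0.004 -1.   ]]
```

View pics/r1.png

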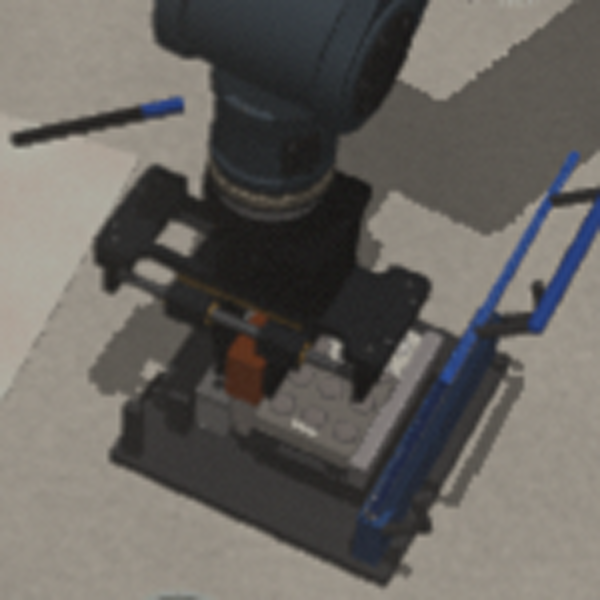

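View pics/r2.png

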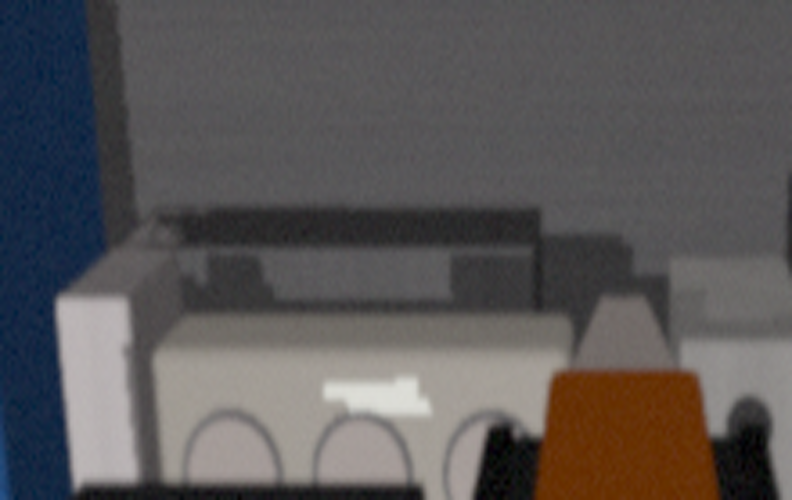

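```bash
python3 - <<'E'
from h import *
p=cam("wrist"); o=robot.get_obs(); print(o["ft_force"],o["time"])
V=lambda a:(150+(a[0]-1.3)/3.6,140+(a[1]-2)/5)
v=np.array([.5241,.05,-.0302])
def bed(X):
    c,sn=np.cos(v[2]),np.sin(v[2]); d=X[:2]-v[:2]; return (np.array([c*d[0]+sn*d[1],-sn*d[0]+c*d[1]])*1000).round(1)
for n,a,z in [("tile fence corner",(156,347),.05),("tile fence lower",(162,480),.05),("fence F far",(130,295),.056),("fence F",(136,480),.056),("tile near",(574,347),.05),("thin far",(678,335),.05)]:
    X=onz(p,V(a),z); print(n,X[:2].round(4),bed(X))
E
```

```text
[-2.8223298   0.44252618  9.44280374] 17.075
tile fence corner [0.5802 0.1204] [54. 72.]
tile fence lower [0.5632 0.1217] [36.9 72.8]
fence F far [0.5885 0.1211] [62.2 73. ]
fence F [0.5658 0.1234] [39.4 74.6]
tile near [0.5783 0.0512] [54.1  2.9]
thin far [0.5793 0.0341] [ 55.6 -14.2]
```

```bash
python3 -m crank '0 0 0 0 -0.02 0.15 1;0 0 0 0 -0.02 0.15 1;0 0 0 0 0 0 1' 60;  python3 - <<'E'
from h import *
o=robot.get_obs(); print(o["ft_force"],o["moment"],o["grip_width"],o["position"],R.from_quat(o["tool_rot"]).as_matrix().round(3))
E
```

```text
time: 17.45
position: [0.566, 0.0448, 0.0684]
tool_rot: [1.0, -0.013, 0.008, 0.004]
ft_force: [1.1, -0.2, -9.2]
grip_width: 0.0233
[ 1.08197041 -0.18577469 -9.19903965] [ 0.08698528 -0.07233423 -0.06237868] 0.02332669026281137 [0.56595233 0.04479833 0.06843815] [[ 1.    -0.025  0.015]
 [-0.025 -1.    -0.008]
 [ 0.016  0.007 -1.   ]]
```

```bash
python3 -m crank '0 0 0 0 -0.03 0.25 1' 60;  python3 - <<'E'
from h import *
o=robot.get_obs(); print(o["ft_force"],o["moment"],o["grip_width"],o["position"])
p=cam("wrist","s_wrist")
o=robot.get_obs(); print(o["ft_force"],o["moment"],o["grip_width"],o["position"])
im=p["img"][:,:,::-1]; cv2.imwrite("pics/s2.png",cv2.resize(im[140:240,150:370],None,fx=3.6,fy=5,interpolation=cv2.INTER_CUBIC))
E
```

```text
time: 17.58
position: [0.5686, 0.045, 0.0647]
tool_rot: [1.0, -0.012, 0.011, 0.005]
ft_force: [-11.8, -3.0, 67.7]
grip_width: 0.0235
[-11.78184325  -2.97872776  67.67479794] [-0.77492367  2.15471299 -0.0702493 ] 0.023514824672986955 [0.5685761  0.04504411 0.06470452]
[-6.28721738 -1.44719615 39.25588742] [-0.5553154   1.41392914 -0.04565603] 0.023704515181310924 [0.56895163 0.04501911 0.06419332]
```

View pics/s2.png

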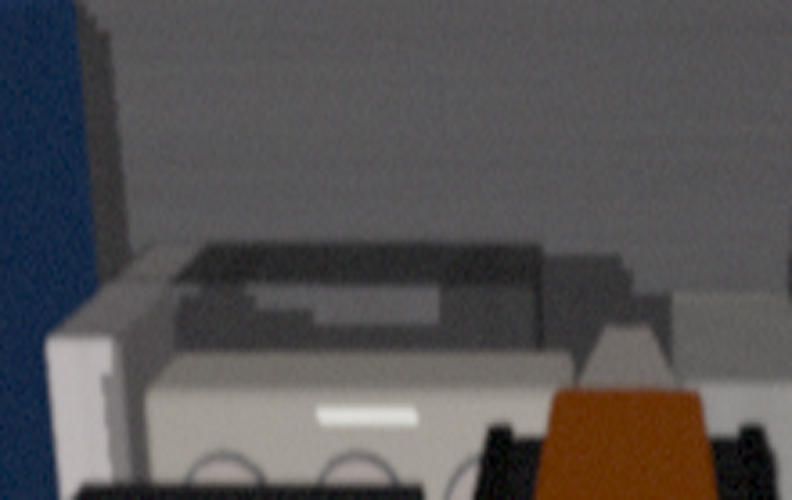

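```bash
python3 - <<'E'
from h import *
p=cam("wrist"); o=robot.get_obs(); print(o["ft_force"],o["position"],o["time"])
V=lambda a:(150+(a[0]-1.3)/3.6,140+(a[1]-2)/5)
v=np.array([.5241,.05,-.0302])
def bed(X):
    c,sn=np.cos(v[2]),np.sin(v[2]); d=X[:2]-v[:2]; return (np.array([c*d[0]+sn*d[1],-sn*d[0]+c*d[1]])*1000).round(1)
for n,a,z in [("tile fence corner",(149,390),.05),("tile fence lower",(154,480),.05),("fence F far",(111,338),.056),("fence F",(124,480),.056),("tile near",(574,385),.05),("thin far",(676,385),.05),("tip",(605,325),.02),("tip",(652,325),.02)]:
    X=onz(p,V(a),z); print(n,X[:2].round(4),bed(X))
im=p["img"][:,:,::-1]; cv2.imwrite("pics/s3.png",cv2.resize(im[195:295,200:400],None,fx=4,fy=5,interpolation=cv2.INTER_CUBIC))
p=cam("top","s_top");im=p["img"][:,:,::-1];cv2.imwrite("pics/s4.png",cv2.resize(im[165:260,245:345],None,fx=6,fy=6,interpolation=cv2.INTER_CUBIC))
E
```

```text
[-7.3035372  -2.56210055 38.57256955] [0.56900348 0.04501238 0.06408354] 17.675
tile fence corner [0.5806 0.1202] [54.3 71.8]
tile fence lower [0.5693 0.1208] [43.1 72.2]
fence F far [0.5889 0.1227] [62.6 74.6]
fence F [0.5719 0.123 ] [45.6 74.4]
tile near [0.5793 0.0516] [55.2  3.3]
thin far [0.5789 0.0352] [ 55.2 -13.1]
tip [0.5771 0.0469] [53.1 -1.5]
tip [0.5769 0.0382] [ 53.1 -10.2]
```

View pics/s3.png

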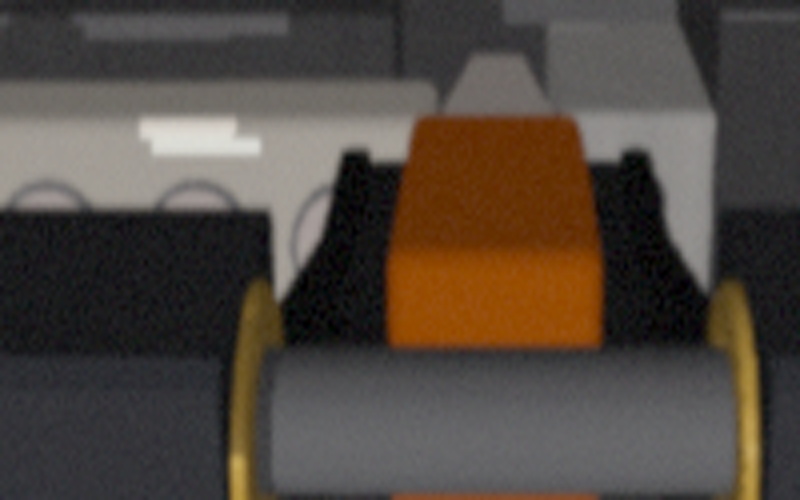

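View pics/s4.png

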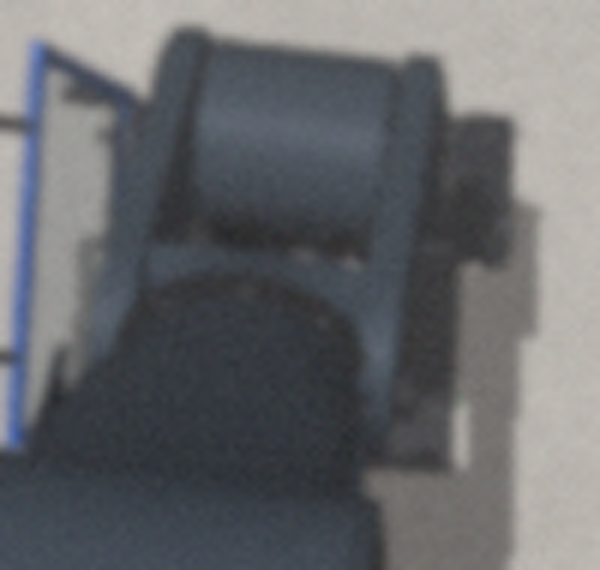

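```bash
python3 - <<'E'
from h import *
p=cam("wrist","t_wrist"); o=robot.get_obs(); print(o["ft_force"],o["position"],o["tool_rot"],o["time"])
import pickle; pickle.dump(dict(p),open("t.pkl","wb"))
im=p["img"][:,:,::-1]
cv2.imwrite("pics/t1.png",cv2.resize(im[195:245,155:245],None,fx=8,fy=8,interpolation=cv2.INTER_CUBIC))
cv2.imwrite("pics/t2.png",cv2.resize(im[190:250,290:390],None,fx=8,fy=8,interpolation=cv2.INTER_CUBIC))
E
```

```text
[-6.89185911 -2.41172287 40.06547635] [0.56898504 0.04502942 0.06401375] [ 0.99985025 -0.01219429  0.01128873  0.00483116] 17.775
```

View pics/t1.png

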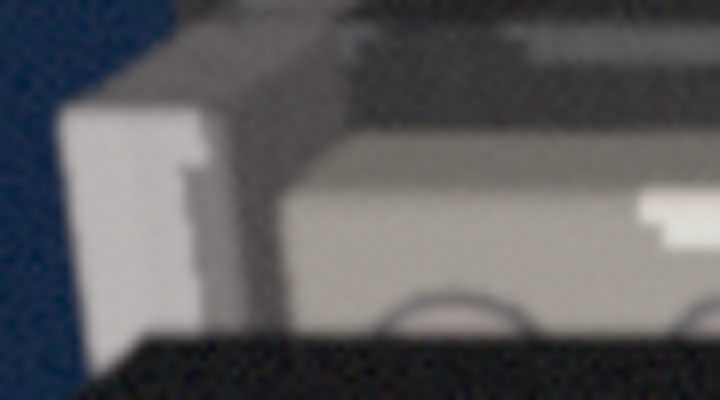

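View pics/t2.png

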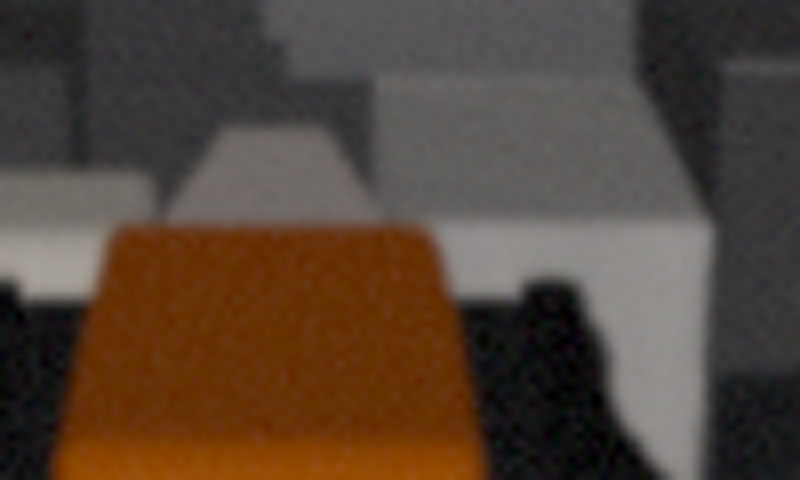

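```bash
python3 - <<'E'
from h import *
import pickle
from scipy.optimize import least_squares
p=pickle.load(open("t.pkl","rb"))
A=lambda a:(155+(a[0]-3.5)/8,195+(a[1]-3.5)/8)
C=lambda a:(290+(a[0]-3.5)/8,190+(a[1]-3.5)/8)
# refit cam-relative bed pose with fence & thin block corners
tx=.0286
obs=[(A((62,108)),60,87,56),(A((208,108)),60,75,56),(C((373,78)),53.6,-13,12),(C((382,222)),53.6,-13,50),(C((712,222)),53.6,-36,50)]
# pose params: bed x,y,yaw,z, plus small cam tilts
def P(v,q):
    x,y,z=np.array(q,float)/1000; r=R.from_rotvec([v[4],v[5],v[2]]).apply([x,y,z]); return r+np.array([v[0],v[1],v[3]])
f=lambda v:np.concatenate([np.concatenate([px(p,P(v,q))[0]-u for u,*q in obs]),(v[3:]-0)/[.002,.006,.006],[(v[2]+.0302)/.004]])
r=least_squares(f,[.5241,.05,-.0302,0,0,0]); v=r.x; print(v.round(4),r.fun.round(1))
def bedpt(u,z):
    o,d=ray(p,u); Ri=R.from_rotvec([v[4],v[5],v[2]]).inv(); o=Ri.apply(o-np.array([v[0],v[1],v[3]])); d=Ri.apply(d); return ((o+d*(z-o[2])/d[2])*1000).round(1)
for n,u,z in [("tile F far",A((281,190)),.05),("tile F near",A((290,330)),.05),("fence",A((208,108)),.056),("fence lo",A((243,330)),.056),("tile near",C((157,222)),.05),("thin",C((382,222)),.05),("tile near bottom",C((152,172)),.034)]: print(n,bedpt(u,z))
for y in (75,72.5): print(y,[(px(p,P(v,(x,y,50)))[0]-np.array([155,195]))*8+3.5 for x in (54,40)])
for z in (.012,.017,.02,.025,.03): print(z,"tip width mm",[bedpt(C(a),z) for a in [(222,127),(330,127)]])
E
```

```text
[ 0.5253  0.0491 -0.0326 -0.0006 -0.0042  0.0019] [-1.5  0.4  1.4  0.6 -0.5 -0.5  1.1 -0.4 -0.6 -0.2 -0.3 -0.7  0.3 -0.6]
tile F far [52.1 73.8 50. ]
tile F near [41.2 74.2 50. ]
fence [60.3 75.8 56. ]
fence lo [43.7 75.  56. ]
tile near [53.3  4.  50. ]
thin [ 53.4 -12.3  50. ]
tile near bottom [51.8  5.  34. ]
75 [array([262.06678515, 165.8163088 ]), array([281.27509736, 344.56938349])]
72.5 [array([296.13761347, 166.07927205]), array([314.70986629, 344.8702657 ])]
0.012 tip width mm [array([48.7, -0.2, 12. ]), array([48.7, -9.7, 12. ])]
0.017 tip width mm [array([50.2, -0.3, 17. ]), array([50.3, -9.5, 17. ])]
0.02 tip width mm [array([51.2, -0.3, 20. ]), array([51.2, -9.4, 20. ])]
0.025 tip width mm [array([52.7, -0.4, 25. ]), array([52.8, -9.3, 25. ])]
0.03 tip width mm [array([54.3, -0.5, 30. ]), array([54.3, -9.1, 30. ])]
```

```bash
python3 -m crank '0 -0.2 0 -0.08 -0.02 0.2 1' 60;  python3 - <<'E'
from h import *
o=robot.get_obs(); print(o["ft_force"],o["moment"],o["grip_width"],o["position"])
p=cam("wrist","u_wrist")
o=robot.get_obs(); print(o["ft_force"],o["moment"],o["grip_width"],o["position"],R.from_quat(o["tool_rot"]).as_matrix().round(3)[:,2])
im=p["img"][:,:,::-1]
import pickle; pickle.dump(dict(p),open("t.pkl","wb"))
cv2.imwrite("pics/u1.png",cv2.resize(im[195:245,155:245],None,fx=8,fy=8,interpolation=cv2.INTER_CUBIC))
cv2.imwrite("pics/u2.png",cv2.resize(im[190:250,290:390],None,fx=8,fy=8,interpolation=cv2.INTER_CUBIC))
E
```

```text
time: 17.9
position: [0.5692, 0.045, 0.0638]
tool_rot: [1.0, -0.012, 0.007, 0.006]
ft_force: [-12.8, -1.4, 68.4]
grip_width: 0.0234
[-12.78454767  -1.39238073  68.42636869] [-0.34355316  2.39154263 -0.07855277] 0.023354191403587403 [0.56919118 0.04502354 0.0638091 ]
[-10.47117409  -1.65860704  54.83743891] [-0.47704704  2.09710958 -0.04304972] 0.023949364028767458 [0.56916263 0.04501732 0.06384097] [ 0.012 -0.012 -1.   ]
```

View pics/u1.png

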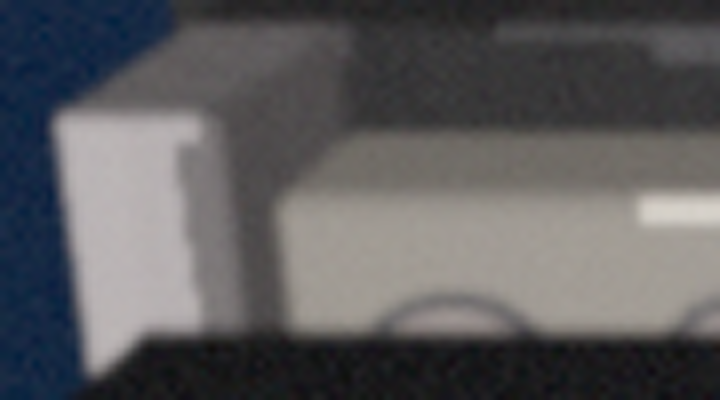

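View pics/u2.png

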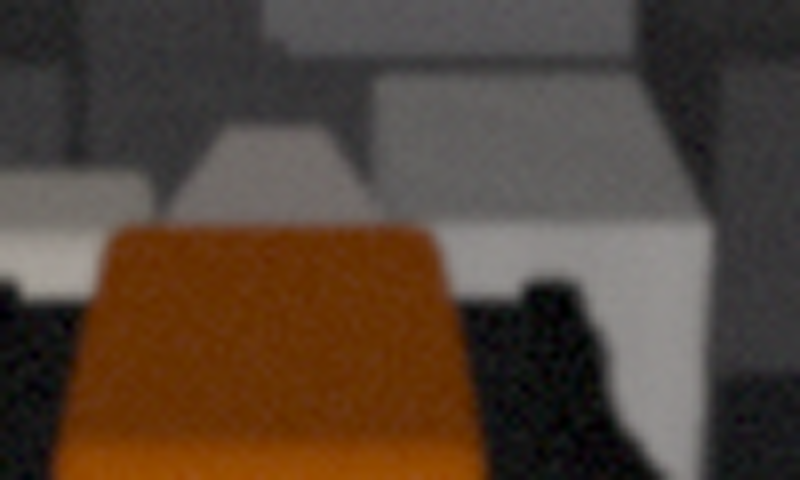

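```bash
python3 - <<'E'
from h import *
p=cam("scene","v_scene");im=p["img"][:,:,::-1];cv2.imwrite("pics/v1.png",cv2.resize(im[185:260,325:400],None,fx=8,fy=8,interpolation=cv2.INTER_CUBIC))
o=robot.get_obs(); print(o["ft_force"],o["moment"],o["grip_width"],o["position"],o["time"])
v=np.array([.5247,.0495,-.0315])
c,s=np.cos(v[2]),np.sin(v[2])
def W(x,y,z): return [v[0]+(c*x-s*y)/1000,v[1]+(s*x+c*y)/1000,z/1000]
for q in [(55,75,50),(-55,75,50),(60,75,56),(-60,75,56),(60,87,56),(-60,87,56),(55,5,50),(-55,5,50)]: print(q,((px(p,W(*q))[0]-[325,185])*8+3.5).round(0))
E
```

```text
[-10.34565593  -1.66041035  54.75153315] [-0.48758844  2.06870435 -0.05694508] 0.023669054226622376 [0.56917339 0.04505182 0.06387621] 18.0
(55, 75, 50) [341. 398.]
(-55, 75, 50) [487. 154.]
(60, 75, 56) [336. 399.]
(-60, 75, 56) [495. 132.]
(60, 87, 56) [370. 415.]
(-60, 87, 56) [529. 147.]
(55, 5, 50) [141. 308.]
(-55, 5, 50) [294.  72.]
```

View pics/v1.png

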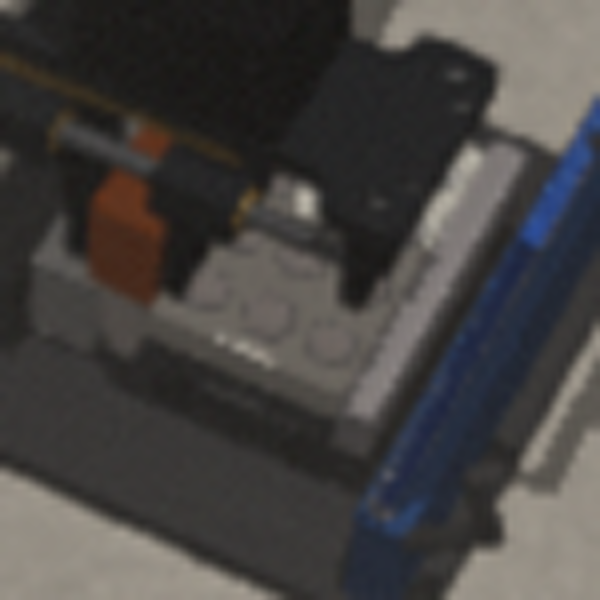

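```bash
python3 - <<'E'
from h import *
o=robot.get_obs(); print(o["ft_force"],o["grip_width"],o["time"]); print(robot.hand_in())
E
```

```text
[-10.34565593  -1.66041035  54.75153315] 0.023669054226622376 18.0
the job is handed in; nothing more can be done
None
```

I opened the cover, wedged the tile at the thin block (bed +x side), and handed in at 18.0 s. The arm was still gripping the wedge and pressing down. I could not fully confirm that the tile is flush.

- **Cover:** I swung it up by its bar until the stop pushed back with about 18 N, then released it. A later scene picture shows it still open.
- **Wedge:** I took the larger orange one from the blue holder, with the tip centred in the gap before it went in. My last reading was a steady 55 N of upward reaction at the wrist. The peak I read was 68 N, below the 120 N limit. The fingers held at about 24 mm.
- **Flush check:** A second push at 55–68 N moved neither the arm nor the tile, which fits the tile being pressed on the fence. The scene picture shows it against the fence along the length I could see. The gripper hid part of the −x end.

Two checks did not agree cleanly:
- The last close wrist measurement put the tile's fence edge at bed y ≈ 74 mm, where flush is 75. That could be measurement error or a gap of up to about 1 mm.
- The arm ended about 9 mm lower than I expected for flush. I put this down to position error and about 3 mm of wedge movement in the grip on the last pushes.

I touched nothing else on the bench, and no picture showed anything out of place.

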